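Cover the serving crocks and run them into the plate warmer

ROBOT

A 7-joint arm with a two-finger parallel gripper is mounted at the origin on the work surface. World frame = base frame: x ahead of the robot, y to its left, z up, the work surface at z = 0. Lengths are in m, angles in rad, forces in N, time in s.
With the tool pointing down it reaches from about 0.4 to 0.875 m from the base axis. Payload 19.3 kg.
Tool frame: the origin (TCP) lies midway between the tips of the shut fingers; the grasp point (between the pads) lies 19 mm behind it (bot.tcp_to_grasp is the distance from the TCP to the grasp point, in m); z points along the fingers, y is the direction in which the jaws open and shut (so a half turn about z gives the same grasp; the last joint's range is limited). The gripper opens to 85 mm and grips with 20 to 120 N. Pads are 22 mm wide; open, the fingers measure 114 mm over their backs; the gripper's body (76 mm by 85 mm) begins 54 mm behind the grasp point. The pads swing forward as they close: fully open they stand 13 mm farther back than shut.
Start: joints at [1.032, 0.521, -0.036, 1.599, 0.021, 1.021, -0.113], TCP at [0.282, -0.558, 0.231] pointing down, gripper open.
Joint ranges: [-2.91, 2.91], [-0.3, 2.13], [-1.5, 1.42], [0.17, 2.43], [-1.26, 4.41], [0.16, 1.93], [-2.52, 2.52]. Speed limits (rad/s): [1.89, 1.89, 2.39, 2.39, 3.01, 3.01, 3.01].

INTERFACE

Orientations are given as [roll, pitch, yaw] about the fixed x, y, z axes, in that order (R = Rz(yaw) Ry(pitch) Rx(roll)).
In Python, from workcell import bot gives the robot as it stands. The module is installed in compiled form; this text tells all that it offers.
- The arm moves only by the tool drive_tool, never from a script. Its argument "series" is a list of rows, each a list of 5 numbers: the opening in per cent of the stroke, from 0 (shut) to 100 (fully open), then the shift along the world's x, y, z in m, then the turn about the world's z in rad. A call has 1 to 12 rows; each row shifts and turns the pose as measured when the row begins; what a row does not reach is not made up. A row lasts 1/10 s, in which the tool goes at most 50 mm and 8.59 degrees, less where a joint would pass 70% of its speed; a pose out of reach is approached as far as the arm can. A call with a gripper value outside its range is refused whole. The fingers move at their own pace and stop on an object; "newtons" is the grip in N (left out, the last holds). Time passes only in rows, so rows that do not move let the fingers close. It gives the time, the measured TCP pose, the force and the opening at its end, in the units of the state.
- bot.observe(): the state, without advancing time (a new reading comes with each control period).
- bot.grab_frame(name): name is "scene" or "top" or "wrist"; returns the picture (384x512x3 uint8, red, green, blue); there is no depth.
- bot.camera_info(name): a dict with "fx", "fy", "cx", "cy" (pixels), "cam_to_world" (4x4, takes a point from camera to world coordinates). Camera axes: x right, y down, z forward; pixel columns grow to the right and rows downward; lengths in m; the calibration is good to about 2 mm. A picture is of the moment at which its call begins: read the wrist's pose just before it. camera_info takes no time and is no camera call; for the wrist camera it gives the pose at the moment of the call.
- bot.job_done(): hands the job in, once; it reports no verdict.
Trained networks look in the newest picture that a camera, given by its name, has taken for a name from the list of things; names that differ only in an ending like _2 or _b are one class to them, and where a whole thing is asked for, a point or a joint stands for the part that bears it (a point fixed in the world has none). Each returns a list of dicts, best first, with "conf" (0 to 1); they miss things now and then, are a little off and sometimes report something else, mostly with a low value. They report only what shows in the picture. A call takes as long as a camera call. They do not tell look-alikes from the thing itself.
- bot.masks_of(camera, target): "mask" (384x512 bool, what is visible of it) and "point" ([column, row] in pixels, amid what is visible of it).
The state is a dict: "clock": time; "qpos": joint angles; "qd": joint speeds; "joint_efforts": joint torques, N m; "position": TCP position; "tool_rot": TCP orientation; "force": force on the tool from outside, world axes, zero at the start; "moment": the same for the moment, N m; "grip_width": finger opening in m.
Only numpy, scipy, OpenCV 4.12 (cv2) and the standard library are available. Lean on these libraries where they do the work, as an engineer would, in place of code of your own. Each camera call takes 0.05 s, during which the arm holds its last target.

TASK

Get the serving crocks warming: draw the warmer's sliding tray fully out towards you to its stop, stand every crock upright on the tray and set a lid on each so that it sits seated and level on the rim, and only then push the tray fully home under the heater rods. Do not knock over the little spice tin that stands among them.

Things in the scene. Friction and masses are not known exactly. Their poses are not given: they have to be found in the camera images.
- crock0: Round open terracotta serving crock, straight-sided, 64 mm outside diameter, 60 mm high, wall 4 mm (mouth 56 mm inside), about 0.2 kg. Origin: centre of its underside, z up when upright. Two or three crocks are present in a run; they are all alike.
- crock1: Round open terracotta serving crock, straight-sided, 64 mm outside diameter, 60 mm high, wall 4 mm (mouth 56 mm inside), about 0.2 kg. Origin: centre of its underside, z up when upright. Two or three crocks are present in a run; they are all alike.
- crock2: Round open terracotta serving crock, straight-sided, 64 mm outside diameter, 60 mm high, wall 4 mm (mouth 56 mm inside), about 0.2 kg. Origin: centre of its underside, z up when upright. Two or three crocks are present in a run; they are all alike.
- lid0: Loose terracotta lid, fits any crock, 0.09 kg. From below: plug 47 mm across, 8 mm deep, drops into the crock's mouth with about 4 mm play all round; flange 72 mm across, 5 mm thick, rests on the rim; upright round knob 20 mm across, 28 mm tall. Origin: centre of the plug's underside, z up through the knob. Starts standing on its plug; seated, its origin is 52 mm above the crock's. A spare lid stays on the table.
- lid1: Loose terracotta lid, fits any crock, 0.09 kg. From below: plug 47 mm across, 8 mm deep, drops into the crock's mouth with about 4 mm play all round; flange 72 mm across, 5 mm thick, rests on the rim; upright round knob 20 mm across, 28 mm tall. Origin: centre of the plug's underside, z up through the knob. Starts standing on its plug; seated, its origin is 52 mm above the crock's. A spare lid stays on the table.
- lid2: Loose terracotta lid, fits any crock, 0.09 kg. From below: plug 47 mm across, 8 mm deep, drops into the crock's mouth with about 4 mm play all round; flange 72 mm across, 5 mm thick, rests on the rim; upright round knob 20 mm across, 28 mm tall. Origin: centre of the plug's underside, z up through the knob. Starts standing on its plug; seated, its origin is 52 mm above the crock's. A spare lid stays on the table.
- tray (a joint): Slide of the warmer's aluminium tray, in metres: 0 = fully drawn out to the front stop, towards the robot (loading position, clear of the heater rods); 0.22 = fully home at the back stop under the rods. It moves along the +x axis of point tray_floor, stays where it is left, and needs only about 2 N (more when moved fast).
- tray_floor (a point): Centre of the top of the tray's flat floor, 30 mm above the table; moves with the tray. x: along the slide, away from the robot (turned a few degrees at most), y left, z up. Floor 210 by 210 mm inside a rim 8 mm higher. The rods pass 130 mm above the floor; their frame (180 mm above the table) begins 130 mm beyond this point when the tray is fully out.
- tray_post (a point): Centre of the top of the tray's grip, an upright black round post 22 mm across, 66 mm tall, on a bracket in front of the tray (150 mm from the floor's centre towards the robot); this point is 100 mm above the table and moves with the tray. The bracket's top is 34 mm above the table.
- spice_tin: Small plain metal spice tin, 38 mm across, 42 mm tall, standing on the table on the right, a bystander. Not to be knocked over. Origin: centre of its underside.
Things that resemble listed ones, but are neither listed nor needed, are in the scene too. What is shaped like the lid0 but blue or turquoise is not meant. What is shaped like the lid1 but pink is not meant.

How it is judged:
On the way, in this order (a step that is already met when the one before it is completed fails the run):
1. the tray is drawn out to its front stop (within 6 mm) (value of joint tray below 0.006 m), for 0.2 s.
2. with the tray still out (within 20 mm of its front stop), every crock stands upright on the tray with a lid seated level on it (value of joint tray below 0.02 m and x of crock0 in the frame of tray_floor between -0.082 and 0.082 m and y of crock0 in the frame of tray_floor between -0.082 and 0.082 m and z of crock0 in the frame of tray_floor between -0.003 and 0.003 m and angle between each of crock0, crock1, crock2's own z axis and vertical below 0.08 rad and ((horizontal distance between lid0 and crock0 below 0.007 m and z of lid0 in the frame of crock0 between 0.049 and 0.055 m and angle between the z axis of lid0 and the z axis of crock0, either way round below 0.08 rad) or (horizontal distance between lid1 and crock0 below 0.007 m and z of lid1 in the frame of crock0 between 0.049 and 0.055 m and angle between the z axis of lid1 and the z axis of crock0, either way round below 0.08 rad) or (horizontal distance between lid2 and crock0 below 0.007 m and z of lid2 in the frame of crock0 between 0.049 and 0.055 m and angle between the z axis of lid2 and the z axis of crock0, either way round below 0.08 rad)) and x of crock1 in the frame of tray_floor between -0.082 and 0.082 m and y of crock1 in the frame of tray_floor between -0.082 and 0.082 m and z of crock1 in the frame of tray_floor between -0.003 and 0.003 m and ((horizontal distance between lid0 and crock1 below 0.007 m and z of lid0 in the frame of crock1 between 0.049 and 0.055 m and angle between the z axis of lid0 and the z axis of crock1, either way round below 0.08 rad) or (horizontal distance between lid1 and crock1 below 0.007 m and z of lid1 in the frame of crock1 between 0.049 and 0.055 m and angle between the z axis of lid1 and the z axis of crock1, either way round below 0.08 rad) or (horizontal distance between lid2 and crock1 below 0.007 m and z of lid2 in the frame of crock1 between 0.049 and 0.055 m and angle between the z axis of lid2 and the z axis of crock1, either way round below 0.08 rad)) and x of crock2 in the frame of tray_floor between -0.082 and 0.082 m and y of crock2 in the frame of tray_floor between -0.082 and 0.082 m and z of crock2 in the frame of tray_floor between -0.003 and 0.003 m and ((horizontal distance between lid0 and crock2 below 0.007 m and z of lid0 in the frame of crock2 between 0.049 and 0.055 m and angle between the z axis of lid0 and the z axis of crock2, either way round below 0.08 rad) or (horizontal distance between lid1 and crock2 below 0.007 m and z of lid1 in the frame of crock2 between 0.049 and 0.055 m and angle between the z axis of lid1 and the z axis of crock2, either way round below 0.08 rad) or (horizontal distance between lid2 and crock2 below 0.007 m and z of lid2 in the frame of crock2 between 0.049 and 0.055 m and angle between the z axis of lid2 and the z axis of crock2, either way round below 0.08 rad))), for 0.2 s.
3. the tray is pushed home to the back stop (within 8 mm) (value of joint tray above 0.212 m), for 0.2 s.
At the end, for the whole second after the job is handed in: The tray is within 8 mm of its back stop; every crock present stands upright (within 0.08 rad) on the tray's floor, and each has a lid seated on its rim: centred within 7 mm, at its seated height within 3 mm and level within 0.08 rad; crocks and lids are at rest (value of joint tray above 0.212 m and x of crock0 in the frame of tray_floor between -0.082 and 0.082 m and y of crock0 in the frame of tray_floor between -0.082 and 0.082 m and z of crock0 in the frame of tray_floor between -0.003 and 0.003 m and angle between each of crock0, crock1, crock2's own z axis and vertical below 0.08 rad and ((horizontal distance between lid0 and crock0 below 0.007 m and z of lid0 in the frame of crock0 between 0.049 and 0.055 m and angle between the z axis of lid0 and the z axis of crock0, either way round below 0.08 rad) or (horizontal distance between lid1 and crock0 below 0.007 m and z of lid1 in the frame of crock0 between 0.049 and 0.055 m and angle between the z axis of lid1 and the z axis of crock0, either way round below 0.08 rad) or (horizontal distance between lid2 and crock0 below 0.007 m and z of lid2 in the frame of crock0 between 0.049 and 0.055 m and angle between the z axis of lid2 and the z axis of crock0, either way round below 0.08 rad)) and x of crock1 in the frame of tray_floor between -0.082 and 0.082 m and y of crock1 in the frame of tray_floor between -0.082 and 0.082 m and z of crock1 in the frame of tray_floor between -0.003 and 0.003 m and ((horizontal distance between lid0 and crock1 below 0.007 m and z of lid0 in the frame of crock1 between 0.049 and 0.055 m and angle between the z axis of lid0 and the z axis of crock1, either way round below 0.08 rad) or (horizontal distance between lid1 and crock1 below 0.007 m and z of lid1 in the frame of crock1 between 0.049 and 0.055 m and angle between the z axis of lid1 and the z axis of crock1, either way round below 0.08 rad) or (horizontal distance between lid2 and crock1 below 0.007 m and z of lid2 in the frame of crock1 between 0.049 and 0.055 m and angle between the z axis of lid2 and the z axis of crock1, either way round below 0.08 rad)) and x of crock2 in the frame of tray_floor between -0.082 and 0.082 m and y of crock2 in the frame of tray_floor between -0.082 and 0.082 m and z of crock2 in the frame of tray_floor between -0.003 and 0.003 m and ((horizontal distance between lid0 and crock2 below 0.007 m and z of lid0 in the frame of crock2 between 0.049 and 0.055 m and angle between the z axis of lid0 and the z axis of crock2, either way round below 0.08 rad) or (horizontal distance between lid1 and crock2 below 0.007 m and z of lid1 in the frame of crock2 between 0.049 and 0.055 m and angle between the z axis of lid1 and the z axis of crock2, either way round below 0.08 rad) or (horizontal distance between lid2 and crock2 below 0.007 m and z of lid2 in the frame of crock2 between 0.049 and 0.055 m and angle between the z axis of lid2 and the z axis of crock2, either way round below 0.08 rad)) and linear speed of each of crock0, lid0, crock1, lid1, crock2, lid2 below 0.02 m/s); the robot touches nothing.
It fails at once if the spice tin is knocked over (angle between spice_tin's own z axis and vertical above 0.6 rad).
Of crock0, crock1, crock2 only 2 to 3 are there at a start; the rules pass over those that are not, and their reading is None.
At some moment in a run one of crock0, crock1, crock2, lid0, lid1, lid2 may be knocked a few centimetres aside while the robot is not near it.
Once in a run the grip may slacken for a moment while it holds something.
It also fails if it takes over 208 s, if anything falls off the work surface, if the arm or the gripper's body presses on something with over 40 N, if the wrist force passes 120 N, or if a joint passes its speed limit or range.

## Working session

There is one attempt and no reset: what is moved stays moved. The work goes in short steps, Python scripts to look and compute and a tool call to move; the robot and the scene stay as the last step left them, time stands still between calls to the robot, and variables do not carry over. Pictures are saved under pics/ and viewed, and the job is handed in when it is done.

Besides the shell and the picture viewer there is one more tool, called after ">>>" by a JSON object that holds its "name" and its "arguments", one argument or row to a line. drive_tool: Moves the arm, as the interface text tells. Its arguments: {"type":"object","properties":{"series":{"type":"array","items":{"type":"array","items":{"type":"number"}}},"newtons":{"type":"number"}},"required":["series"]}

```bash
mkdir -p pics; python3 - <<'E'
from workcell import bot
import cv2
s=bot.observe(); print(s)
for n in ["scene","top","wrist"]:
    im=bot.grab_frame(n); cv2.imwrite(f"pics/a_{n}.png",im[:,:,::-1])
    c=bot.camera_info(n); print(n,c)
print(bot.tcp_to_grasp)
E
```

```text
{'clock': 0.0, 'qpos': array([ 1.03181637,  0.52203107, -0.03634282,  1.60002711,  0.02119024,
        1.02111728, -0.11280661]), 'qd': array([ 0.0001549 ,  0.00053661,  0.00101696, -0.00052662,  0.00139691,
        0.00029386,  0.00111651]), 'joint_efforts': array([ 2.33920626e-03, -9.27095532e+01,  1.98043540e+00, -3.69914460e+01,
        1.79577334e-02,  8.29800905e-03,  2.65276270e-05]), 'position': array([ 0.2821873 , -0.55726717,  0.23070809]), 'tool_rot': array([-3.14039657e+00,  7.11631883e-05,  4.68772029e-01]), 'force': array([-0.21524266,  0.18186857,  1.11535488]), 'moment': array([0.04176789, 0.06824445, 0.01525763]), 'grip_width': 0.08538254146088119}
scene {'fx': 426.5355689835796, 'fy': 426.5355689835796, 'cx': 255.50508912421677, 'cy': 195.92435958984547, 'cam_to_world': array([[ 0.86993348,  0.34126784, -0.35602248,  0.83015553],
       [ 0.49303643, -0.5850803 ,  0.64389139, -0.74513078],
       [ 0.01143768, -0.73567473, -0.67723842,  0.88891632],
       [ 0.        ,  0.        ,  0.        ,  1.        ]])}
top {'fx': 452.4435132284577, 'fy': 452.4435132284577, 'cx': 245.4220797943323, 'cy': 191.54078094431122, 'cam_to_world': array([[-0.00383442, -0.99510882,  0.09871035,  0.30857903],
       [-0.99998849,  0.00410035,  0.00249133,  0.00917682],
       [-0.0028839 , -0.09869966, -0.99511309,  1.33487996],
       [ 0.        ,  0.        ,  0.        ,  1.        ]])}
wrist {'fx': 277.7882684422563, 'fy': 277.7882684422563, 'cx': 259.16877932126494, 'cy': 191.5270714306857, 'cam_to_world': array([[ 0.4520758 , -0.86088985, -0.23344408,  0.34096997],
       [-0.8919765 , -0.43699949, -0.11579886, -0.52759845],
       [-0.00232489,  0.2605765 , -0.96545041,  0.37334667],
       [ 0.        ,  0.        ,  0.        ,  1.        ]])}
0.0187
```

View pics/a_scene.png

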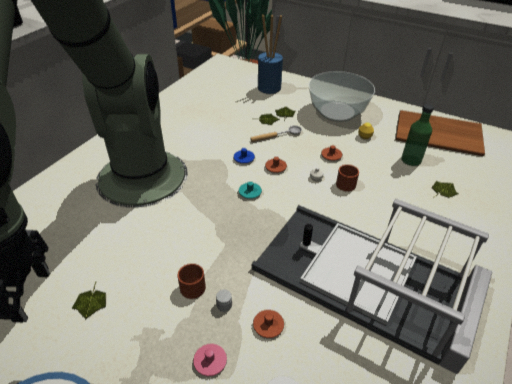

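View pics/a_top.png

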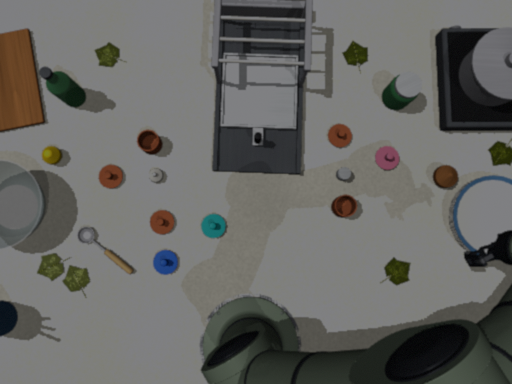

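```bash
python3 - <<'E'
import cv2
im=cv2.imread("pics/a_top.png")
cv2.imwrite("pics/z1.png",cv2.resize(im[110:280,300:512],None,fx=3.5,fy=3.5,interpolation=cv2.INTER_CUBIC))
cv2.imwrite("pics/z2.png",cv2.resize(im[110:290,80:320],None,fx=3.2,fy=3.2,interpolation=cv2.INTER_CUBIC))
E
```

```text
(no output)
```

View pics/z1.png

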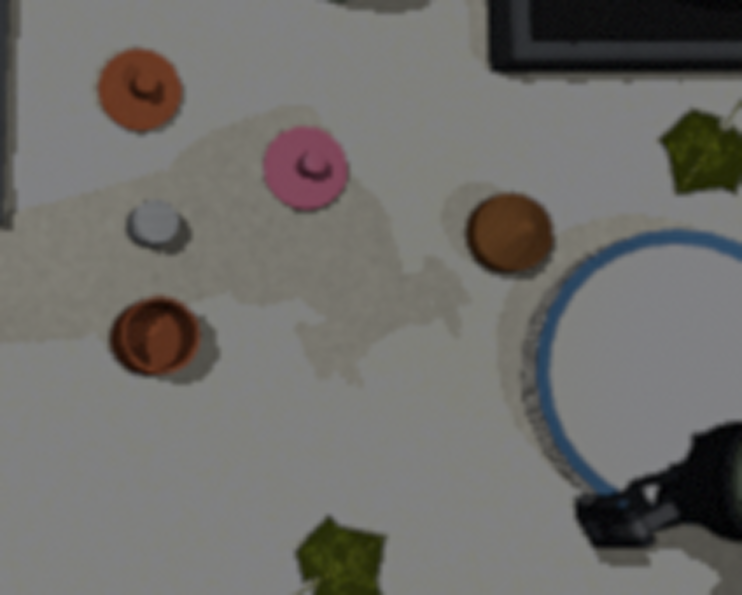

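View pics/z2.png

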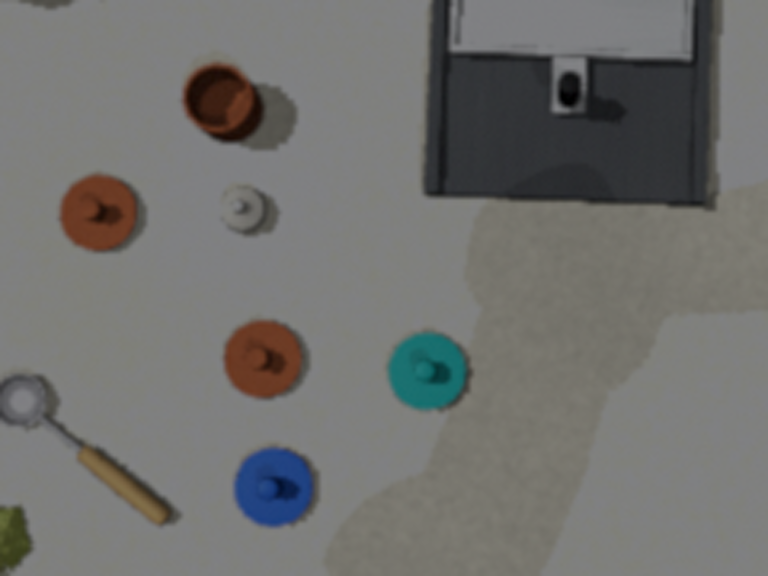

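View pics/a_wrist.png

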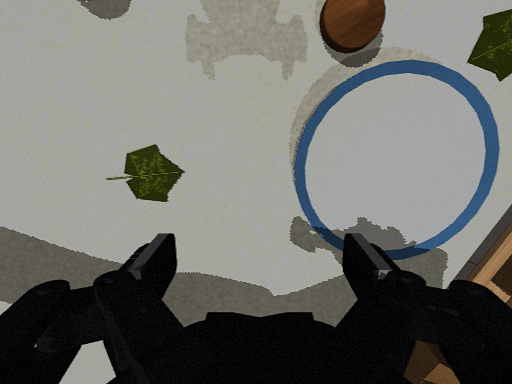

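```bash
cat > h.py <<'E'
from workcell import bot
import numpy as np, cv2
def ray(cam,px,z,info=None):
    c=info or bot.camera_info(cam); T=np.array(c["cam_to_world"])
    d=T[:3,:3]@np.array([(px[0]-c["cx"])/c["fx"],(px[1]-c["cy"])/c["fy"],1.0])
    o=T[:3,3]; t=(z-o[2])/d[2]; return o+t*d
def proj(cam,p,info=None):
    c=info or bot.camera_info(cam); T=np.linalg.inv(np.array(c["cam_to_world"]))
    q=T[:3,:3]@np.array(p)+T[:3,3]
    return np.array([c["fx"]*q[0]/q[2]+c["cx"],c["fy"]*q[1]/q[2]+c["cy"]])
def det(cam,t,z,n=8):
    for m in bot.masks_of(cam,t)[:n]:
        k=m["mask"]; ys,xs=np.nonzero(k)
        print(cam,t,round(m["conf"],2),np.round(m["point"],1),"cent",round(xs.mean(),1),round(ys.mean(),1),"bb",xs.min(),xs.max(),ys.min(),ys.max(),"n",k.sum(),"xy",np.round(ray(cam,(xs.mean(),ys.mean()),z)[:2],4))
E
python3 - <<'E'
from h import *
bot.grab_frame("top"); bot.grab_frame("scene")
for cam in("top","scene"):
    det(cam,"crock0",0.03); det(cam,"lid0",0.010); det(cam,"spice_tin",.02);det(cam,"tray_post",0.08)
det("top","tray",0.03)
print(ray("top",(445,176),0.1),ray("top",(445,176),0.0))
E
```

```text
top crock0 0.98 [343.3 207. ] cent 344.4 205.6 bb 332 357 195 216 n 470 xy [ 0.3962 -0.2733]
top crock0 0.58 [147.1 144.2] cent 149.4 141.8 bb 137 162 130 154 n 498 xy [0.5856 0.2935]
top lid0 0.9 [108.  176.7] cent 110.4 175.9 bb 99 122 165 187 n 427 xy [0.4882 0.4112]
top lid0 0.85 [388.3 156.2] cent 386.7 157.5 bb 375 398 146 169 n 471 xy [ 0.5395 -0.4063]
top lid0 0.84 [339.4 138.1] cent 339.2 135.3 bb 328 350 124 147 n 422 xy [ 0.607  -0.2674]
top lid0 0.77 [158.5 220. ] cent 161.9 221.5 bb 150 174 210 233 n 484 xy [0.3528 0.2571]
top lid0 0.71 [165.9 262. ] cent 164.8 261.8 bb 153 176 250 274 n 464 xy [0.2364 0.247 ]
top lid0 0.63 [214.4 228.1] cent 212.9 225.5 bb 201 225 214 237 n 472 xy [0.3407 0.1079]
top spice_tin 0.57 [342.8 174.1] cent 342.9 173.6 bb 335 350 167 181 n 181 xy [ 0.4907 -0.2732]
top tray_post 0.86 [256.1  93.6] cent 258.9 93.9 bb 221 298 53 145 n 5461 xy [ 0.7122 -0.0272]
scene crock0 0.76 [346.9 180. ] cent 346.5 177.0 bb 335 358 163 191 n 553 xy [0.5819 0.2914]
scene crock0 0.31 [275.3 165.9] cent 274.8 164.4 bb 264 286 156 172 n 270 xy [0.3583 0.2342]
sce
[... 304 characters left out ...]
nt 268.1 323.0 bb 253 283 309 337 n 703 xy [ 0.6059 -0.2703]
scene lid0 0.49 [241.8 154. ] cent 243.8 155.1 bb 234 254 147 161 n 223 xy [0.233  0.2485]
scene lid0 0.47 [332.3 149.4] cent 331.5 152.7 bb 321 341 145 159 n 236 xy [0.4852 0.4123]
scene spice_tin 0.67 [223.4 297.7] cent 223.4 299.8 bb 216 231 289 310 n 294 xy [ 0.4872 -0.2746]
scene tray_post 0.76 [356.  268.2] cent 354.0 269.2 bb 300 415 223 324 n 6092 xy [ 0.7327 -0.0814]
scene tray_post 0.6 [348.  178.1] cent 346.8 176.9 bb 336 358 164 190 n 491 xy [0.5969 0.232 ]
top tray 0.65 [257.9  95.1] cent 259.0 93.8 bb 220 297 53 146 n 5524 xy [ 0.7286 -0.029 ]
[ 0.47173759 -0.53645592  0.1       ] [ 0.48495009 -0.580641    0.        ]
```

```bash
python3 - <<'E'
import cv2
im=cv2.imread("pics/a_top.png")
cv2.imwrite("pics/z3.png",cv2.resize(im[0:180,200:320],None,fx=4.4,fy=4.4*.75,interpolation=cv2.INTER_CUBIC)) 
im=cv2.imread("pics/a_scene.png")
cv2.imwrite("pics/z4.png",cv2.resize(im[190:370,240:500],None,fx=3,fy=3,interpolation=cv2.INTER_CUBIC)) 
E
```

```text
(no output)
```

View pics/z3.png

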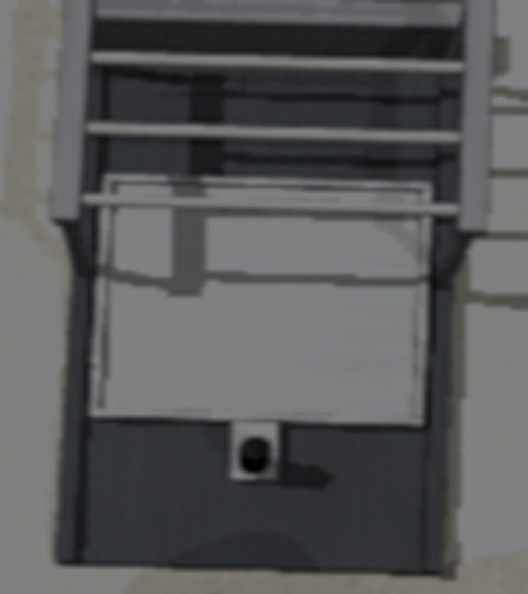

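View pics/z4.png

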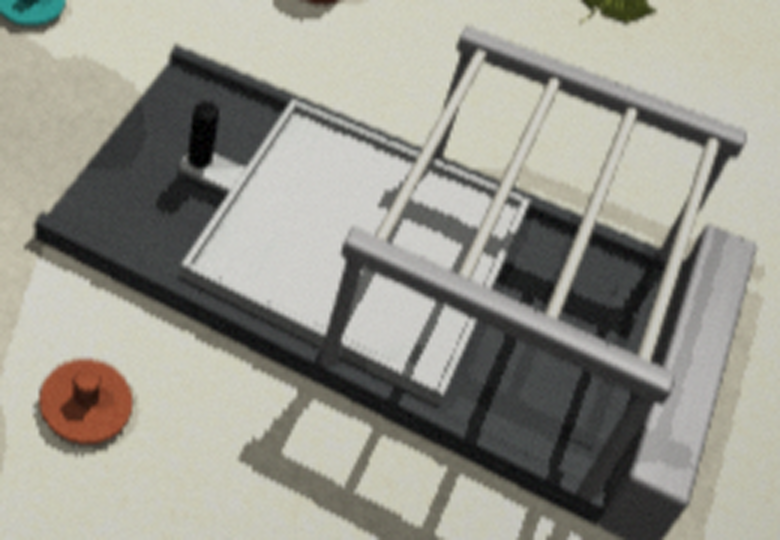

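```bash
python3 - <<'E'
from h import *
for n,p,z in[("fl",(220.5,126.4),.038),("fr",(296.4,128.8),.038),("bl",(224.5,53.6),.038),("br",(298.2,55.8),.038),("post",(258,135.8),.1)]: print(n,ray("top",p,z))
for n,p,z in[("fl",(337.7,224),.038),("fr",(301.7,278.3),.038),("bl",(415.7,256.7),.038),("br",(387,321),.038),("post",(308.3,225.7),.1)]: print(n,ray("scene",p,z))
E
```

```text
fl [0.62884109 0.08452875 0.038     ]
fr [ 0.62068982 -0.13712033  0.038     ]
bl [0.84926725 0.07299756 0.038     ]
br [ 0.84139975 -0.14576102  0.038     ]
post [ 0.5864497  -0.02324991  0.1       ]
fl [0.6350038  0.07865287 0.038     ]
fr [ 0.62639384 -0.13738357  0.038     ]
bl [0.8512997 0.0706987 0.038    ]
br [ 0.84186332 -0.14784981  0.038     ]
post [ 0.58657132 -0.02467664  0.1       ]
```

```bash
python3 - <<'E'
import cv2
im=cv2.imread("pics/a_wrist.png")
cv2.imwrite("pics/z5.png",cv2.resize(im[0:100,280:420],None,fx=4,fy=4,interpolation=cv2.INTER_CUBIC)) 
from h import *
bot.grab_frame("wrist"); det("wrist","crock0",.03); det("wrist","lid0",.03)
for p in [(321,20),(384,10),(352,50)]: print(ray("wrist",p,.0),ray("wrist",p,.06))
print(ray("top",(214.8,66),.18),ray("top",(308,70),.18))
E
```

```text
[ 0.47347373 -0.54273703  0.        ] [ 0.45221236 -0.54032371  0.06      ]
[ 0.51625779 -0.60397543  0.        ] [ 0.4881286  -0.59173193  0.06      ]
[ 0.46237385 -0.59303211  0.        ] [ 0.44289427 -0.58254527  0.06      ]
[0.75629448 0.0915787  0.18      ] [ 0.74419016 -0.15400789  0.18      ]
```

View pics/z5.png

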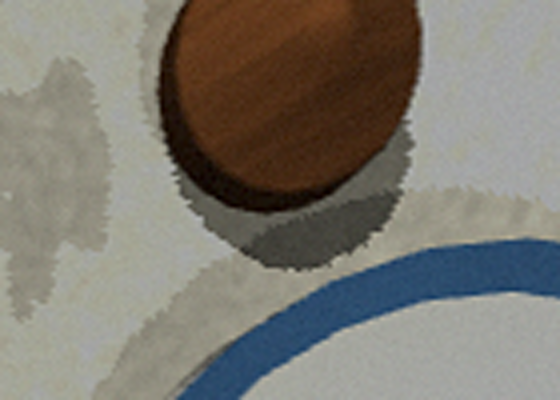

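>>> {"name": "drive_tool", "arguments": {
  "series": [
    [100,0.02,0.045,0,-0.043],
    [100,0.02,0.045,0,-0.043],
    [100,0.02,0.045,0,-0.043],
    [100,0.02,0.045,0,-0.043],
    [100,0.025,0.043,0,-0.043],
    [100,0.025,0.043,0,-0.043],
    [100,0.025,0.043,0,-0.043],
    [100,0.025,0.043,0,-0.043],
    [100,0.025,0.043,0,-0.043],
    [100,0.025,0.043,0,-0.043],
    [100,0.025,0.043,0,-0.043],
    [100,0.025,0.043,0,-0.043]
  ],
  "newtons": 60
}}

```text
clock: 2.05
position: [0.5583, -0.03, 0.2327]
tool_rot: [3.138, -0.002, -0.079]
force: [0.5, -1.4, 0.9]
grip_width: 0.0853
```

>>> {"name": "drive_tool", "arguments": {
  "series": [
    [100,0,0,0,0.02],
    [100,0,0,0,0]
  ]
}}

```text
clock: 2.25
position: [0.5606, -0.0223, 0.2323]
tool_rot: [3.14, -0.003, -0.051]
force: [-0.6, -1.3, 0.6]
grip_width: 0.0855
```

```bash
cat > shot.py <<'E'
import sys
from h import *
s=bot.observe(); print(round(s["clock"],2),np.round(s["position"],4),np.round(s["tool_rot"],3),np.round(s["force"],1),round(s["grip_width"],4))
for a in sys.argv[1:]:
    n,cam=a.split(":"); im=bot.grab_frame(cam)[:,:,::-1]; cv2.imwrite(f"pics/{n}.png",cv2.resize(im,None,fx=1.5,fy=1.5,interpolation=cv2.INTER_CUBIC))
E
python3 shot.py b1:wrist b2:top
```

```text
2.25 [ 0.5606 -0.0223  0.2323] [ 3.14e+00 -3.00e-03 -5.10e-02] [-0.6 -1.3  0.6] 0.0855
```

View pics/b1.png

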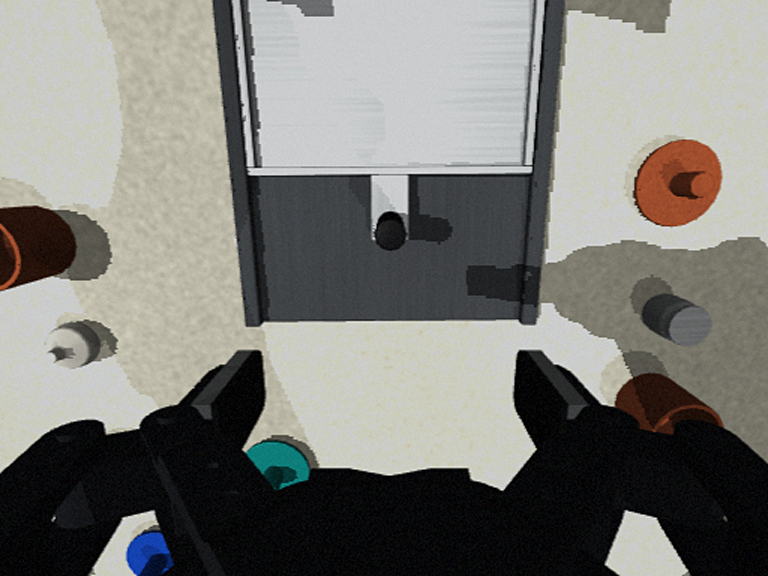

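View pics/b2.png

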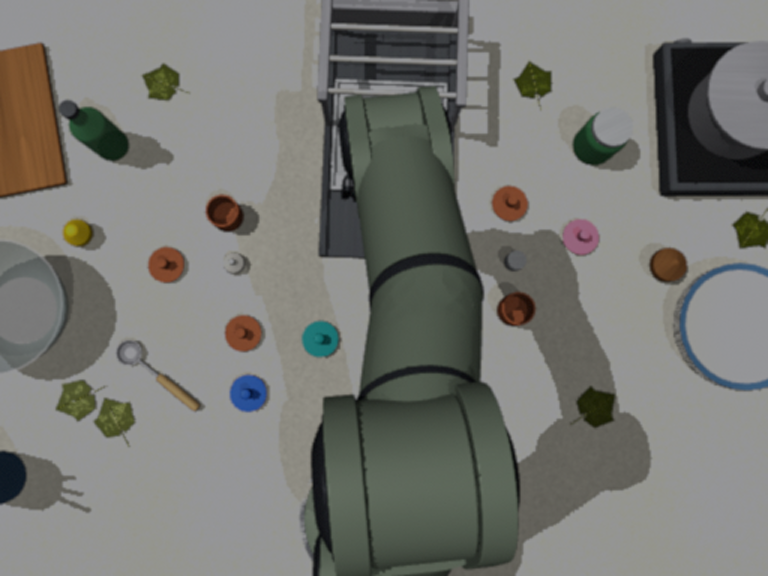

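```bash
python3 - <<'E'
from h import *
print(ray("wrist",(260,155),.1), ray("wrist",(165,114),.038),ray("wrist",(356,114),.038))
E
```

```text
[ 0.58953798 -0.02504235  0.1       ] [0.63514461 0.08361502 0.038     ] [ 0.62333823 -0.13935377  0.038     ]
```

>>> {"name": "drive_tool", "arguments": {
  "series": [
    [100,0.027,-0.002,0,0.005],
    [100,0,0,-0.04,0],
    [100,0,0,-0.045,0],
    [100,0,0,-0.045,0],
    [100,0,0,-0.035,0],
    [100,0,0,0,0],
    [0,0,0,0,0],
    [0,0,0,0,0],
    [0,0,0,0,0],
    [0,0,0,0,0],
    [0,0,0,0,0],
    [0,0,0,0,0]
  ]
}}

```text
clock: 3.55
position: [0.5895, -0.0243, 0.0722]
tool_rot: [-3.133, -0.015, -0.055]
force: [1.5, -14.9, -30.5]
grip_width: 0.0201
```

>>> {"name": "drive_tool", "arguments": {
  "series": [
    [0,0,0,0,0],
    [0,0,0,0,0]
  ]
}}

```text
clock: 3.75
position: [0.5881, -0.0244, 0.0722]
tool_rot: [-3.133, -0.013, -0.054]
force: [0.7, 1.9, -22.9]
grip_width: 0.0203
```

Pull out along (-cos, +sin) of the yaw of −0.045.

>>> {"name": "drive_tool", "arguments": {
  "series": [
    [0,-0.01,0.0005,-0.002,0],
    [0,-0.015,0.0007,0,0],
    [0,-0.02,0.0009,0,0],
    [0,-0.02,0.0009,0,0],
    [0,-0.02,0.0009,0,0],
    [0,-0.015,0.0007,0,0],
    [0,0,0,0,0]
  ]
}}

```text
clock: 4.45
position: [0.4837, -0.0199, 0.0721]
tool_rot: [-3.133, -0.016, -0.055]
force: [-1.1, 0.5, -30.2]
grip_width: 0.0201
```

>>> {"name": "drive_tool", "arguments": {
  "series": [
    [0,-0.008,0.0004,0,0],
    [0,-0.008,0.0004,0,0],
    [0,-0.008,0.0004,0,0],
    [0,-0.006,0.0003,0,0],
    [0,0,0,0,0]
  ]
}}

```text
clock: 4.95
position: [0.4625, -0.0188, 0.0758]
tool_rot: [-3.131, -0.038, -0.057]
force: [-1.2, 2.5, -36.1]
grip_width: 0.0201
```

>>> {"name": "drive_tool", "arguments": {
  "series": [
    [0,0,0,0,0],
    [0,0,0,0,0],
    [0,0,0,0,0]
  ]
}}

```text
clock: 5.25
position: [0.4615, -0.0188, 0.0758]
tool_rot: [-3.13, -0.037, -0.057]
force: [6.6, 0.2, -31.0]
grip_width: 0.0198
```

```bash
python3 shot.py c1:scene c2:wrist
```

```text
5.25 [ 0.4615 -0.0188  0.0758] [-3.13  -0.037 -0.057] [  6.6   0.2 -31. ] 0.0198
```

View pics/c1.png

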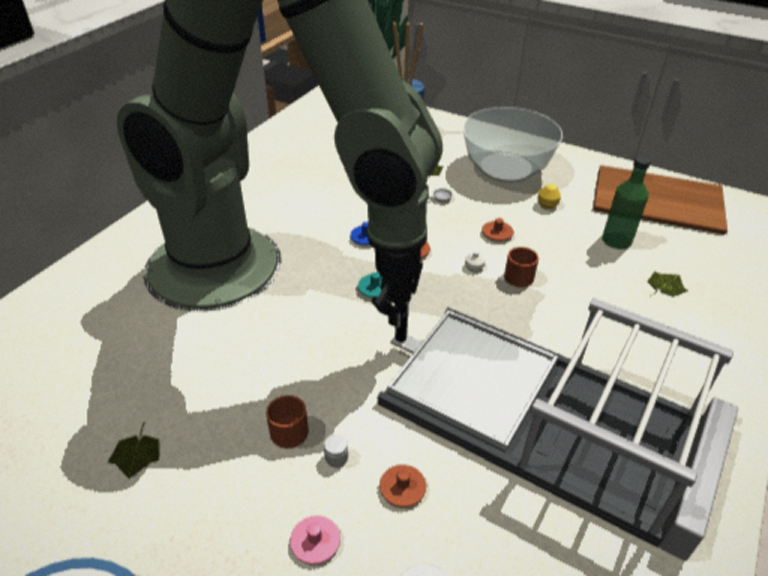

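View pics/c2.png

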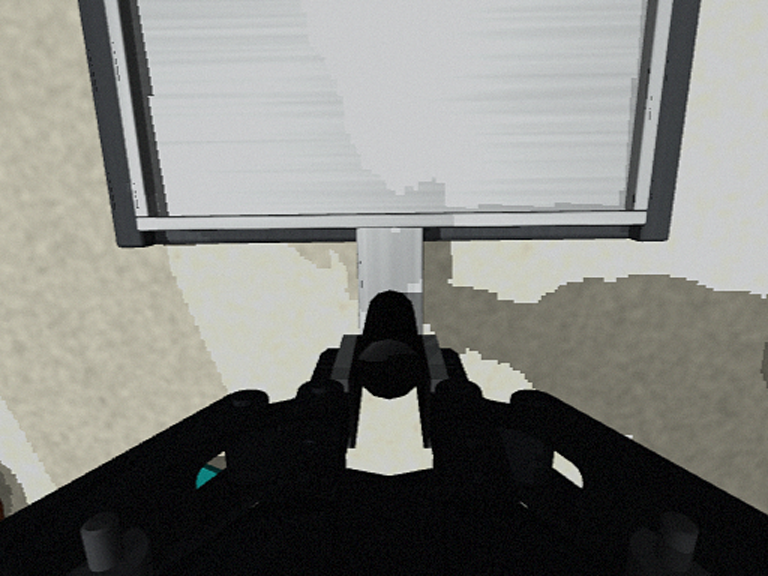

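>>> {"name": "drive_tool", "arguments": {
  "series": [
    [0,-0.008,0.0004,0,0],
    [0,-0.008,0.0004,0,0],
    [0,0,0,0,0]
  ]
}}

```text
clock: 5.65
position: [0.4511, -0.0182, 0.0786]
tool_rot: [-3.129, -0.049, -0.059]
force: [-0.2, 0.4, 0.5]
grip_width: 0.0002
```

>>> {"name": "drive_tool", "arguments": {
  "series": [
    [0,-0.02,0,0,0],
    [50,0,0,0.045,0],
    [100,0,0,0.045,0],
    [100,0,0,0.045,0],
    [100,0,0,0.045,0],
    [100,0,0,0,0]
  ]
}}

```text
clock: 6.25
position: [0.4311, -0.0171, 0.2693]
tool_rot: [-3.128, -0.055, -0.057]
force: [1.5, 0.1, -1.2]
grip_width: 0.0722
```

```bash
python3 shot.py d1:scene d2:wrist
```

```text
6.25 [ 0.4311 -0.0171  0.2693] [-3.128 -0.055 -0.057] [ 1.5  0.1 -1.2] 0.0722
```

View pics/d1.png

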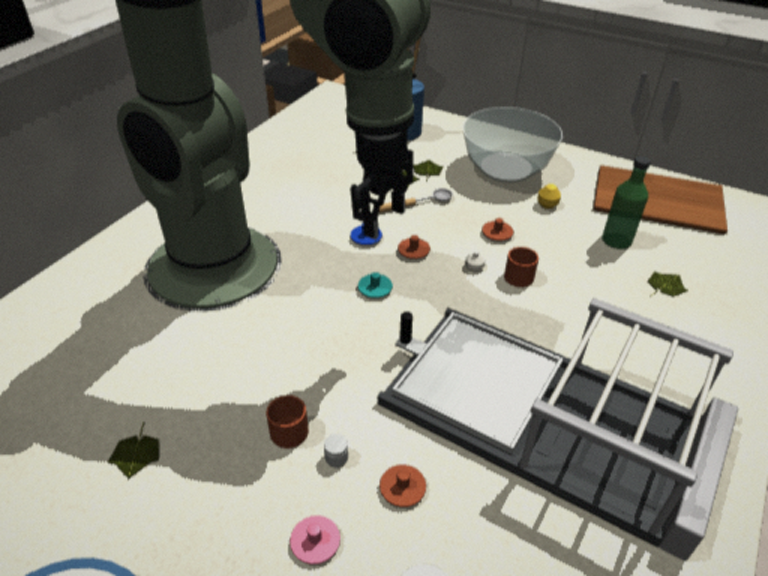

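View pics/d2.png

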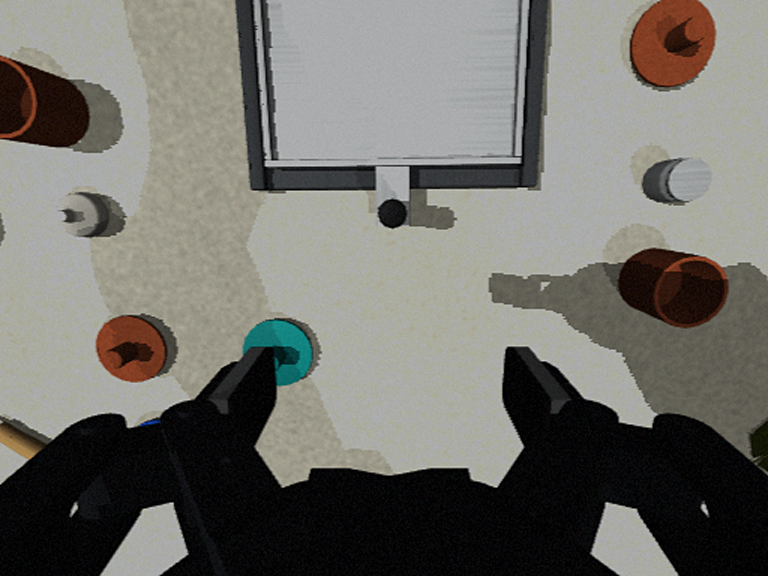

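```bash
python3 - <<'E'
from h import *
print(ray("wrist",(260.9,142),.1),ray("scene",(270.7,210.3),.1))
print("frontedge",ray("wrist",(180,107),.038),ray("wrist",(347,107.5),.038),"base",ray("wrist",(173,126),.02),ray("wrist",(357,125),.02))
E
```

```text
[ 0.47613209 -0.01900593  0.1       ] [ 0.47761847 -0.02355481  0.1       ]
frontedge [0.52411721 0.08363313 0.038     ] [ 0.51120729 -0.13102191  0.038     ] base [0.50147227 0.10132464 0.02      ] [ 0.48863411 -0.1500611   0.02      ]
```

>>> {"name": "drive_tool", "arguments": {
  "series": [
    [100,0.045,-0.004,0,0.012],
    [100,0,0,-0.045,0],
    [100,0,0,-0.045,0],
    [100,0,0,-0.045,0],
    [100,0,0,-0.045,0],
    [100,0,0,-0.02,0],
    [100,0,0,0,0]
  ],
  "newtons": 100
}}

```text
clock: 7.05
position: [0.4739, -0.0204, 0.0547]
tool_rot: [-3.127, -0.048, -0.043]
force: [0.6, -0.2, 0.4]
grip_width: 0.0853
```

```bash
python3 shot.py e2:wrist
```

```text
7.05 [ 0.4739 -0.0204  0.0547] [-3.127 -0.048 -0.043] [ 0.6 -0.2  0.4] 0.0853
```

View pics/e2.png

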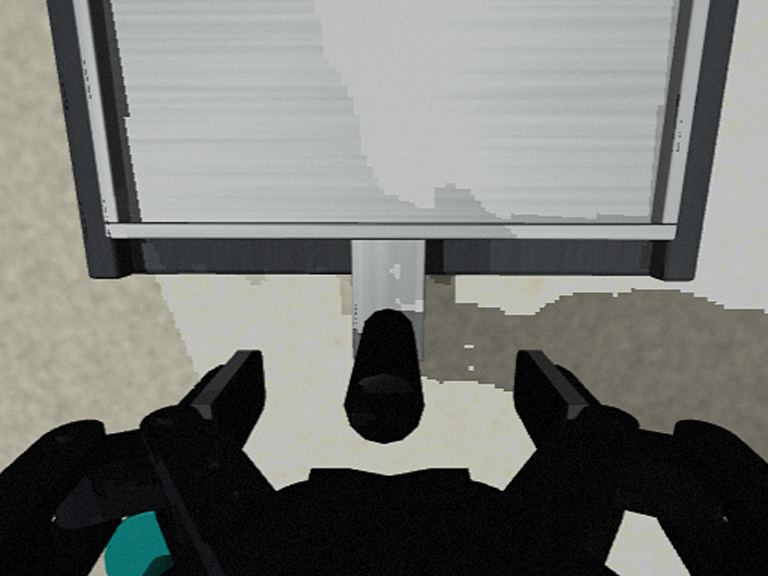

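>>> {"name": "drive_tool", "arguments": {
  "series": [
    [0,0,0,0,0],
    [0,0,0,0,0],
    [0,0,0,0,0],
    [0,0,0,0,0],
    [0,0,0,0,0],
    [0,0,0,0,0]
  ]
}}

```text
clock: 7.7
position: [0.4763, -0.0193, 0.0602]
tool_rot: [-3.126, -0.055, -0.042]
force: [1.8, -3.5, -21.6]
grip_width: 0.0195
```

>>> {"name": "drive_tool", "arguments": {
  "series": [
    [0,-0.004,0.0002,0,0],
    [0,-0.004,0.0002,0,0],
    [0,0,0,0,0]
  ]
}}

```text
clock: 8.0
position: [0.4671, -0.0189, 0.0601]
tool_rot: [-3.126, -0.054, -0.042]
force: [0.5, 2.2, -9.7]
grip_width: 0.0202
```

>>> {"name": "drive_tool", "arguments": {
  "series": [
    [0,-0.004,0.0002,0,0],
    [0,-0.004,0.0002,0,0],
    [0,0,0,0,0]
  ]
}}

```text
clock: 8.3
position: [0.4669, -0.0188, 0.0601]
tool_rot: [-3.124, -0.07, -0.043]
force: [-2.9, 3.2, -7.0]
grip_width: 0.0199
```

>>> {"name": "drive_tool", "arguments": {
  "series": [
    [0,0,0,0,0],
    [0,0,0,0,0],
    [0,0,0,0,0],
    [100,0,0,0,0],
    [100,0,0,0,0],
    [100,0,0,0,0],
    [100,0,0,0,0]
  ],
  "newtons": 40
}}

```text
clock: 9.0
position: [0.4676, -0.019, 0.0614]
tool_rot: [-3.124, -0.072, -0.044]
force: [-0.1, -0.6, 0.1]
grip_width: 0.0783
```

```bash
python3 shot.py f1:scene f2:wrist; python3 - <<'E'
import cv2
im=cv2.imread("pics/f1.png"); cv2.imwrite("pics/f1z.png",cv2.resize(im[280:576,360:768],None,fx=1.9,fy=1.9))
E
```

```text
9.0 [ 0.4676 -0.019   0.0614] [-3.124 -0.072 -0.044] [-0.1 -0.6  0.1] 0.0783
```

View pics/f2.png

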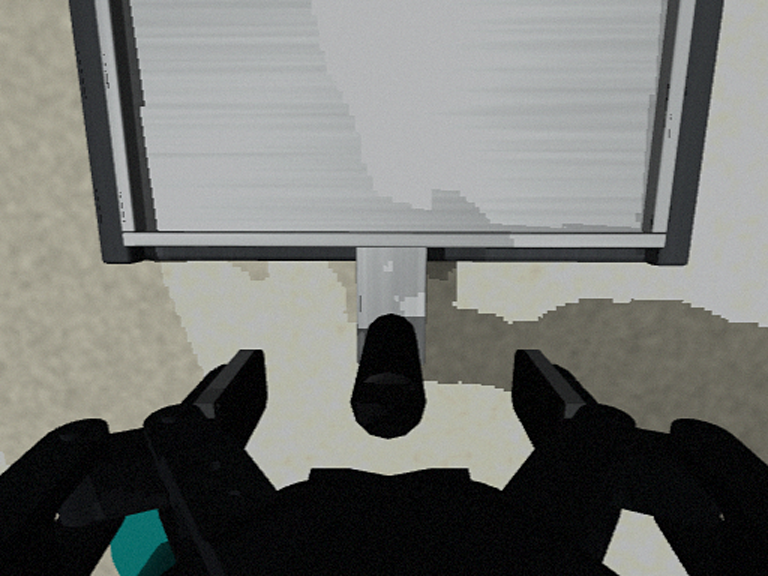

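View pics/f1z.png

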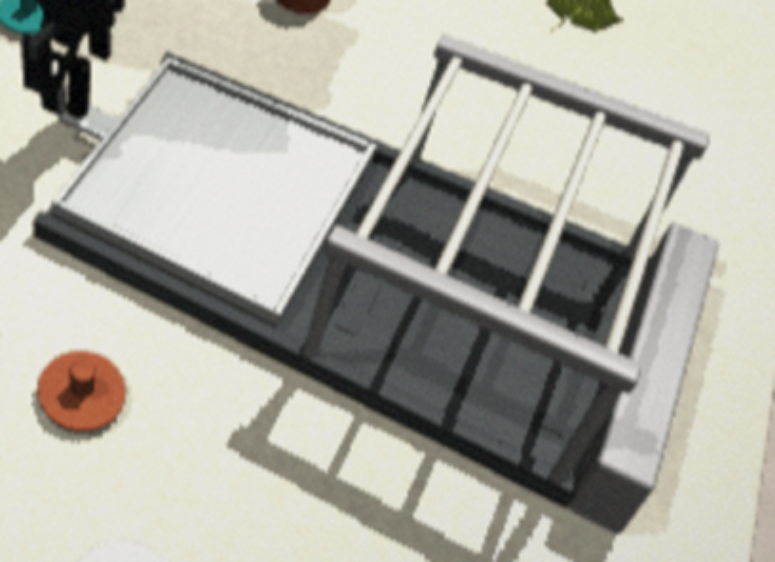

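```bash
python3 - <<'E'
from h import *
P=[ray("scene",p,.038)[:2] for p in [(299.6,207),(259.3,258.6),(372.3,238.3),(337.5,298.2)]]
print(np.round(P,4),np.mean(P,0))
E
```

```text
[[ 0.5153  0.0868]
 [ 0.5071 -0.1358]
 [ 0.7346  0.0757]
 [ 0.7233 -0.1471]] [ 0.6200581  -0.03009962]
```

>>> {"name": "drive_tool", "arguments": {
  "series": [
    [100,0,0,0.045,0],
    [100,0,0,0.045,0],
    [100,0,0,0.045,0],
    [100,-0.015,-0.045,0.02,0],
    [100,-0.015,-0.045,0,0],
    [100,-0.02,-0.045,0,0],
    [100,-0.02,-0.045,0,0],
    [100,-0.02,-0.045,0,0],
    [100,0,-0.02,0,0],
    [100,0,0,0,0]
  ]
}}

```text
clock: 10.1
position: [0.3725, -0.2684, 0.2225]
tool_rot: [-3.126, -0.074, -0.039]
force: [0.7, 0.2, 0.7]
grip_width: 0.0855
```

```bash
python3 shot.py g1:scene g2:wrist; python3 - <<'E'
from h import *
for c in("scene","wrist"): det(c,"crock0",.03)
det("wrist","spice_tin",.02)
E
```

```text
10.1 [ 0.3725 -0.2684  0.2225] [-3.126 -0.074 -0.039] [0.7 0.2 0.7] 0.0855
scene crock0 0.82 [348.8 176.7] cent 347.0 176.9 bb 336 358 164 190 n 488 xy [0.583  0.2927]
scene crock0 0.62 [192.6 282.7] cent 191.4 280.4 bb 177 205 263 299 n 849 xy [ 0.3936 -0.2724]
scene crock0 0.47 [224.1 298. ] cent 223.4 299.5 bb 216 231 289 310 n 279 xy [ 0.4906 -0.2792]
wrist crock0 0.67 [266.2 169. ] cent 265.4 166.7 bb 238 293 139 194 n 2526 xy [ 0.394  -0.2695]
wrist spice_tin 0.58 [269.1  85.4] cent 265.0 83.6 bb 249 281 65 102 n 1020 xy [ 0.4923 -0.2716]
```

View pics/g2.png

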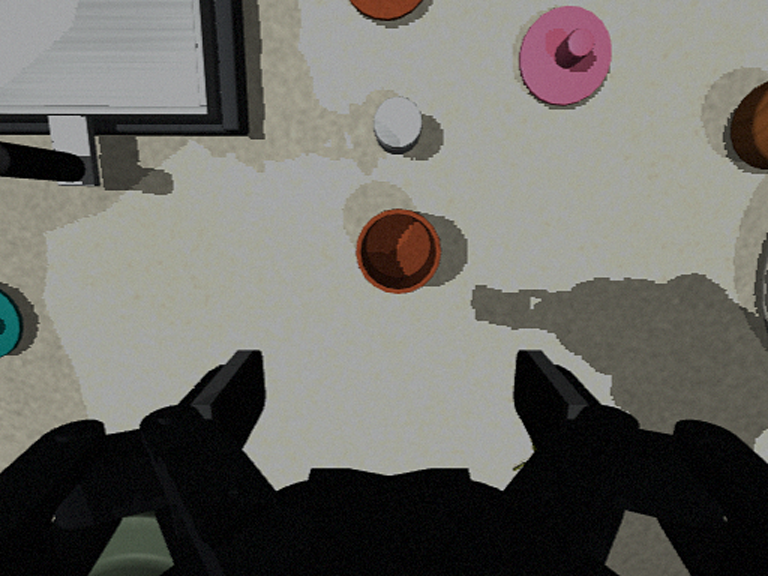

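```bash
python3 - <<'E'
from h import *
print(ray("wrist",(266,166.7),.06),ray("wrist",(266,166.7),.05))
E
```

```text
[ 0.39721004 -0.26993265  0.06      ] [ 0.39619391 -0.2699735   0.05      ]
```

>>> {"name": "drive_tool", "arguments": {
  "series": [
    [100,0.0245,-0.0025,0,0],
    [100,0,0,-0.045,0],
    [100,0,0,-0.045,0],
    [100,0,0,-0.045,0],
    [100,0,0,-0.04,0],
    [100,0,0,-0.02,0],
    [100,0,0,0,0]
  ]
}}

```text
clock: 11.05
position: [0.4039, -0.26, 0.0228]
tool_rot: [-3.126, -0.081, -0.021]
force: [0.2, -1.4, 0.1]
grip_width: 0.0852
```

```bash
python3 shot.py h2:wrist
```

```text
11.05 [ 0.4039 -0.26    0.0228] [-3.126 -0.081 -0.021] [ 0.2 -1.4  0.1] 0.0852
```

View pics/h2.png

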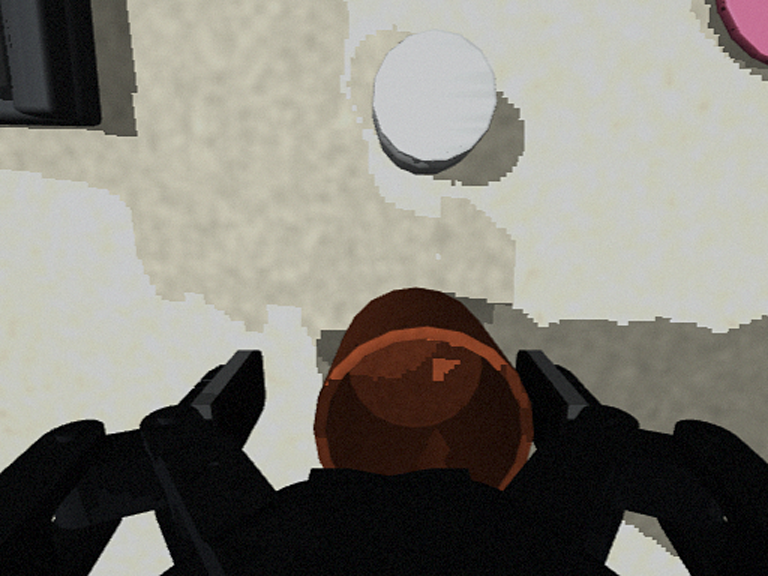

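>>> {"name": "drive_tool", "arguments": {
  "series": [
    [100,-0.007,-0.011,0,0],
    [100,0,0,0,0]
  ]
}}

```text
clock: 11.3
position: [0.3986, -0.2706, 0.0262]
tool_rot: [-3.127, -0.084, -0.018]
force: [0.6, 0.3, 0.2]
grip_width: 0.0856
```

>>> {"name": "drive_tool", "arguments": {
  "series": [
    [0,-0.001,0,-0.004,0],
    [0,0,0,0,0],
    [0,0,0,0,0],
    [0,0,0,0,0],
    [0,0,0,0,0]
  ],
  "newtons": 50
}}

```text
clock: 11.8
position: [0.3999, -0.2695, 0.0252]
tool_rot: [-3.129, -0.088, -0.016]
force: [-0.5, 0.3, -2.2]
grip_width: 0.0639
```

```bash
python3 shot.py i2:wrist
```

```text
11.8 [ 0.3999 -0.2695  0.0252] [-3.129 -0.088 -0.016] [-0.5  0.3 -2.2] 0.0639
```

View pics/i2.png

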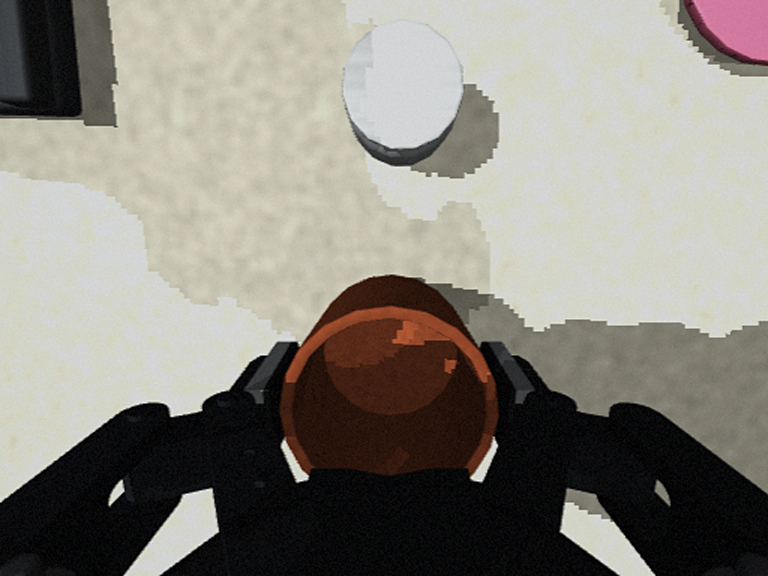

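>>> {"name": "drive_tool", "arguments": {
  "series": [
    [0,0,0,0.03,0],
    [0,0,0,0.045,0],
    [0,0,0,0.045,0],
    [0,0.02,0.018,0.01,0],
    [0,0.03,0.027,0,0],
    [0,0.035,0.032,0,0],
    [0,0.035,0.032,0,0],
    [0,0.035,0.032,0,0],
    [0,0.03,0.027,0,0],
    [0,0.02,0.018,0,0],
    [0,0,0,0,0]
  ]
}}

```text
clock: 12.95
position: [0.6095, -0.0728, 0.1604]
tool_rot: [-3.127, -0.087, -0.02]
force: [-0.2, -0.6, -2.9]
grip_width: 0.064
```

```bash
python3 shot.py j2:wrist j1:scene
```

```text
12.95 [ 0.6095 -0.0728  0.1604] [-3.127 -0.087 -0.02 ] [-0.2 -0.6 -2.9] 0.064
```

View pics/j2.png

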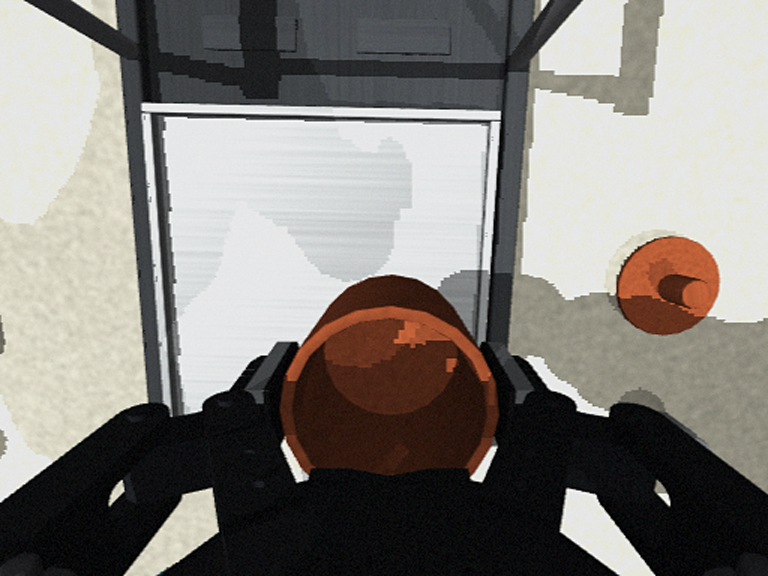

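View pics/j1.png

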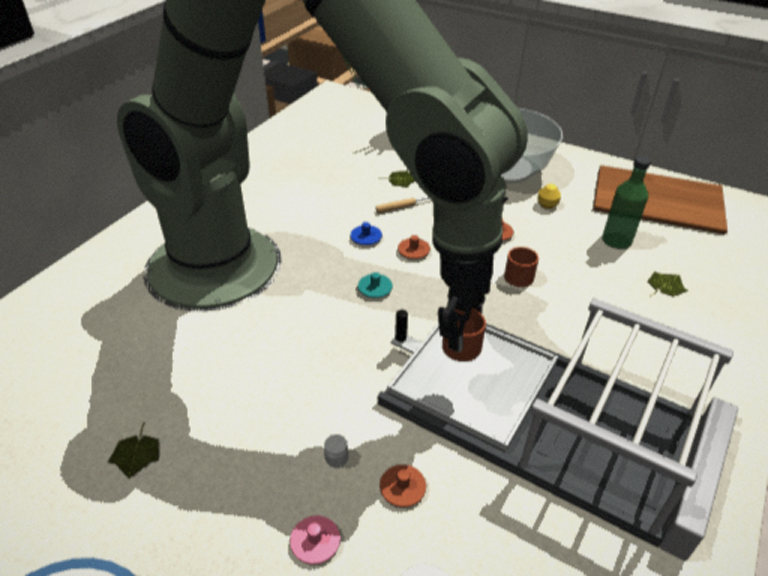

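>>> {"name": "drive_tool", "arguments": {
  "series": [
    [0,0.001,-0.008,-0.02,0],
    [0,0,0,-0.03,0],
    [0,0,0,-0.03,0],
    [0,0,0,-0.015,0],
    [0,0,0,0,0],
    [0,0,0,0,0]
  ]
}}

```text
clock: 13.65
position: [0.6039, -0.0918, 0.0638]
tool_rot: [-3.131, -0.085, -0.031]
force: [0.3, 0.1, -0.8]
grip_width: 0.0639
```

>>> {"name": "drive_tool", "arguments": {
  "series": [
    [0,0.006,0.01,0,0],
    [0,0,0,0,0],
    [0,0,0,-0.004,0],
    [0,0,0,-0.004,0],
    [0,0,0,-0.003,0],
    [0,0,0,0,0]
  ]
}}

```text
clock: 14.25
position: [0.6118, -0.0816, 0.0555]
tool_rot: [-3.131, -0.09, -0.032]
force: [0.7, -0.3, -2.3]
grip_width: 0.0638
```

>>> {"name": "drive_tool", "arguments": {
  "series": [
    [0,0,0,-0.002,0],
    [0,0,0,0,0]
  ]
}}

```text
clock: 14.45
position: [0.6128, -0.0818, 0.0543]
tool_rot: [-3.131, -0.092, -0.032]
force: [0.1, 0.8, -1.4]
grip_width: 0.0636
```

>>> {"name": "drive_tool", "arguments": {
  "series": [
    [0,0,0,-0.002,0],
    [0,0,0,0,0]
  ]
}}

```text
clock: 14.65
position: [0.6152, -0.082, 0.0546]
tool_rot: [-3.131, -0.097, -0.033]
force: [0.2, 0.6, -3.5]
grip_width: 0.064
```

>>> {"name": "drive_tool", "arguments": {
  "series": [
    [0,0,0,-0.002,0],
    [100,0,0,0,0],
    [100,0,0,0,0],
    [100,0,0,0,0]
  ]
}}

```text
clock: 15.05
position: [0.6169, -0.0823, 0.054]
tool_rot: [-3.131, -0.101, -0.033]
force: [-0.5, -0.3, -0.8]
grip_width: 0.0853
```

```bash
python3 shot.py k2:wrist k1:scene
```

```text
15.05 [ 0.6169 -0.0823  0.054 ] [-3.131 -0.101 -0.033] [-0.5 -0.3 -0.8] 0.0853
```

View pics/k2.png

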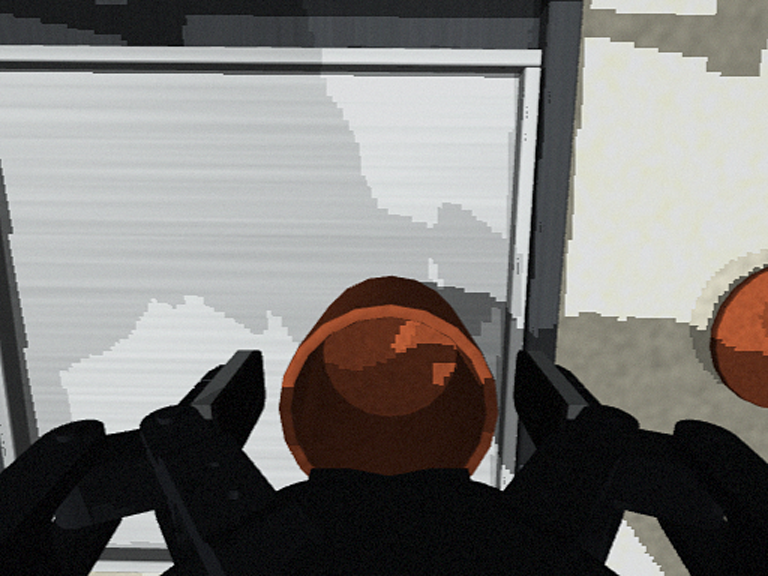

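View pics/k1.png

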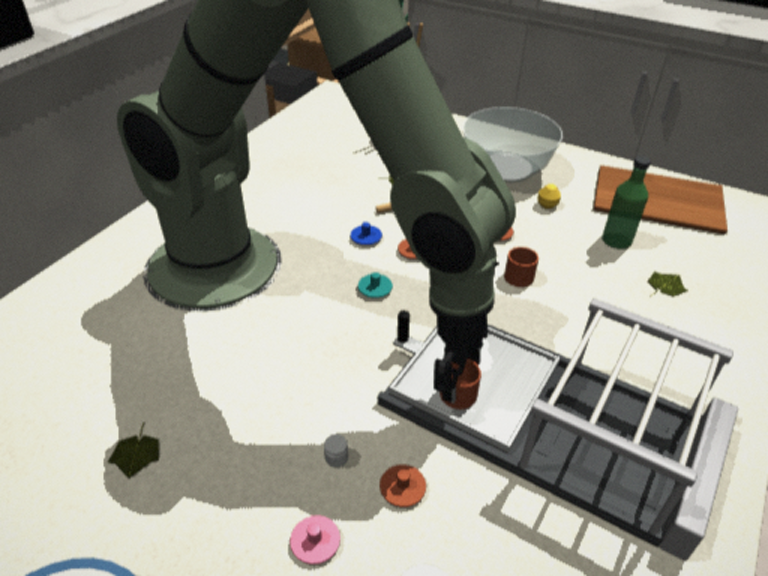

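>>> {"name": "drive_tool", "arguments": {
  "series": [
    [100,0,0,0.04,0],
    [100,0,0,0.045,0],
    [100,0,0,0.045,0],
    [100,-0.02,0,0.03,0],
    [100,-0.01,0,0,0]
  ]
}}

```text
clock: 15.65
position: [0.5842, -0.0819, 0.2171]
tool_rot: [-3.131, -0.096, -0.033]
force: [0.9, -0.2, 0.0]
grip_width: 0.0851
```

```bash
python3 shot.py l2:wrist l1:scene; python3 - <<'E'
from h import *
for c in("scene","wrist"): det(c,"crock0",.06)
det("wrist","lid0",.012);det("scene","lid0",.012)
E
```

```text
15.65 [ 0.5842 -0.0819  0.2171] [-3.131 -0.096 -0.033] [ 0.9 -0.2  0. ] 0.0851
scene crock0 0.92 [348.9 175.9] cent 347.0 177.2 bb 336 358 164 190 n 504 xy [0.592  0.2553]
scene crock0 0.75 [308.1 255.3] cent 306.6 254.8 bb 293 320 238 272 n 746 xy [ 0.6118 -0.0816]
wrist crock0 0.68 [  1.6 194.7] cent 2.7 193.9 bb 0 7 179 209 n 177 xy [0.5891 0.2057]
wrist lid0 0.91 [408.  161.7] cent 409.3 162.2 bb 381 437 134 190 n 2563 xy [ 0.6068 -0.2658]
wrist lid0 0.7 [501.9 214.1] cent 500.2 213.0 bb 485 511 186 238 n 1104 xy [ 0.5385 -0.385 ]
scene lid0 0.85 [268.2 324. ] cent 268.3 323.1 bb 254 283 310 337 n 648 xy [ 0.6069 -0.2715]
scene lid0 0.82 [210.2 360.7] cent 209.7 359.2 bb 194 226 343 375 n 813 xy [ 0.539 -0.41 ]
scene lid0 0.77 [330.8 150.7] cent 331.5 152.7 bb 321 341 145 159 n 234 xy [0.4861 0.4098]
scene lid0 0.65 [250.4 191.1] cent 249.5 189.6 bb 239 260 181 197 n 293 xy [0.3388 0.1044]
scene lid0 0.63 [275.2 166.5] cent 274.7 164.4 bb 265 285 156 171 n 236 xy [0.348  0.2545]
scene lid0 0.51 [242.4 155.4] cent 243.7 155.3 bb 234 254 147 162 n 251 xy [0.2346 0.2453]
```

View pics/l2.png

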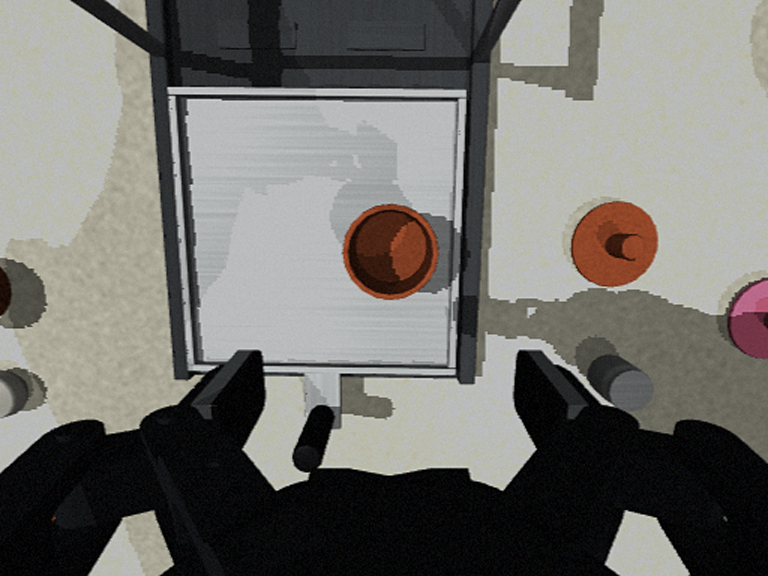

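View pics/l1.png

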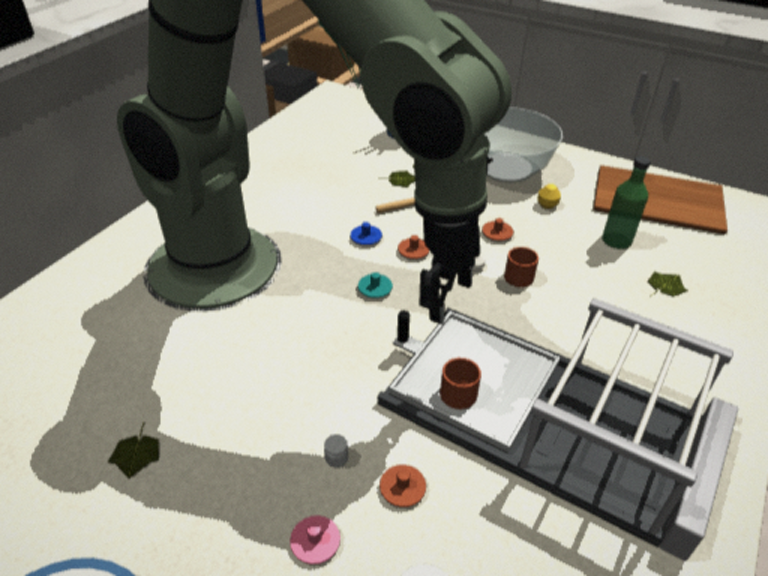

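```bash
python3 - <<'E'
from h import *
print(ray("wrist",(260.3,167.5),.09),"lid flange",ray("wrist",(614.5/1.5,244/1.5),.013))
# scene rim: fit
im=bot.grab_frame("scene")
m=max(bot.masks_of("scene","crock0"),key=lambda m:m["mask"].sum())["mask"]
ys,xs=np.nonzero(m);print(xs.min(),xs.max(),ys.min(),ys.max(), len(xs))
# model-fit: project cylinder silhouette at (x,y,zbase=.03), compare IoU
c=bot.camera_info("scene")
from scipy.optimize import minimize
def sil(x,y,zb):
    a=np.linspace(0,2*np.pi,40); P=[proj("scene",(x+.032*np.cos(t),y+.032*np.sin(t),z),c) for t in a for z in(zb,zb+.06)]
    h=cv2.convexHull((np.array(P)*16).astype(np.int32)); k=np.zeros((384,512),np.uint8); cv2.fillConvexPoly(k,h,1,shift=4); return k.astype(bool)
best=max(((lambda k:(k&m).sum()/(k|m).sum())(sil(x,y,.03)),x,y) for x in np.arange(.6,.625,.001) for y in np.arange(-.095,-.07,.001))
print(best)
E
```

```text
[ 0.61265665 -0.08165362  0.09      ] lid flange [ 0.60632017 -0.26571904  0.013     ]
293 320 238 272 788
(np.float64(0.928150765606596), np.float64(0.611), np.float64(-0.08199999999999999))
```

>>> {"name": "drive_tool", "arguments": {
  "series": [
    [100,0.004,-0.03,0,0],
    [100,0.005,-0.04,0,0],
    [100,0.005,-0.04,0,0],
    [100,0.005,-0.04,0,0],
    [100,0.005,-0.028,-0.02,0],
    [100,0,-0.007,-0.04,0],
    [100,0,0,-0.04,0],
    [100,0,0,0,0]
  ]
}}

```text
clock: 16.85
position: [0.6083, -0.2734, 0.104]
tool_rot: [-3.13, -0.085, -0.029]
force: [-1.5, 0.7, -0.1]
grip_width: 0.0852
```

```bash
python3 shot.py m2:wrist
```

```text
16.85 [ 0.6083 -0.2734  0.104 ] [-3.13  -0.085 -0.029] [-1.5  0.7 -0.1] 0.0852
```

View pics/m2.png

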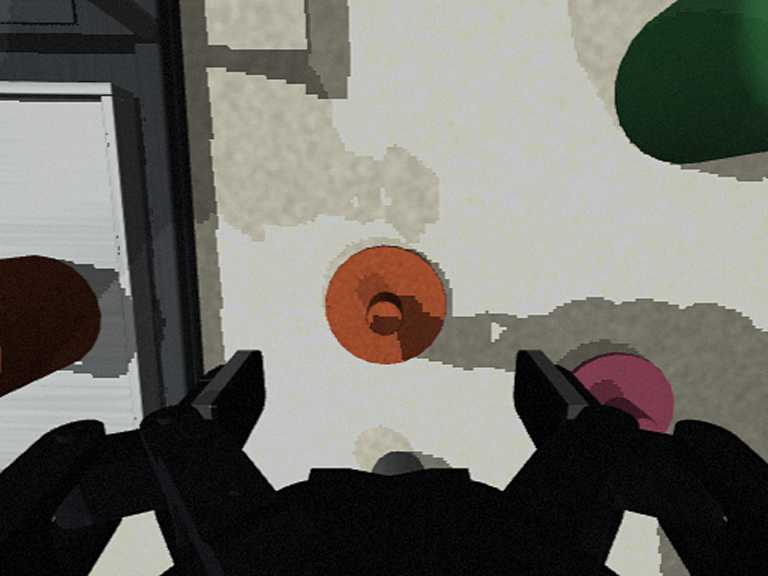

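```bash
python3 - <<'E'
from h import *
print(ray("wrist",(257.3,202.7),.013),ray("wrist",(256.7,211.3),.041))
E
```

```text
[ 0.60957472 -0.2708423   0.013     ] [ 0.60875576 -0.27085797  0.041     ]
```

>>> {"name": "drive_tool", "arguments": {
  "series": [
    [100,0.002,0.0025,-0.02,0],
    [100,0,0,-0.03,0],
    [100,0,0,-0.02,0],
    [100,0,0,0,0],
    [100,0,0,0,0]
  ]
}}

```text
clock: 17.4
position: [0.6179, -0.2714, 0.0457]
tool_rot: [-3.134, -0.099, -0.027]
force: [-0.4, 0.4, 0.5]
grip_width: 0.0855
```

>>> {"name": "drive_tool", "arguments": {
  "series": [
    [100,-0.006,0,-0.015,0],
    [100,-0.002,0,-0.01,0],
    [100,0,0,0,0]
  ]
}}

```text
clock: 17.7
position: [0.6132, -0.2721, 0.0263]
tool_rot: [-3.136, -0.106, -0.026]
force: [0.3, 0.2, 0.2]
grip_width: 0.0856
```

>>> {"name": "drive_tool", "arguments": {
  "series": [
    [100,-0.003,0.001,-0.007,0],
    [0,-0.001,0,-0.001,0],
    [0,0,0,0,0],
    [0,0,0,0,0],
    [0,0,0,0,0],
    [0,0,0,0,0],
    [0,0,0,0,0]
  ]
}}

```text
clock: 18.4
position: [0.6109, -0.2716, 0.0211]
tool_rot: [-3.137, -0.109, -0.026]
force: [-0.3, -0.0, -0.9]
grip_width: 0.0181
```

```bash
python3 shot.py n2:wrist n1:scene; python3 - <<'E'
import cv2
im=cv2.imread("pics/n1.png"); cv2.imwrite("pics/n1z.png",cv2.resize(im[330:576,300:620],None,fx=2.2,fy=2.2))
E
```

```text
18.4 [ 0.6109 -0.2716  0.0211] [-3.137 -0.109 -0.026] [-0.3 -0.  -0.9] 0.0181
```

View pics/n2.png

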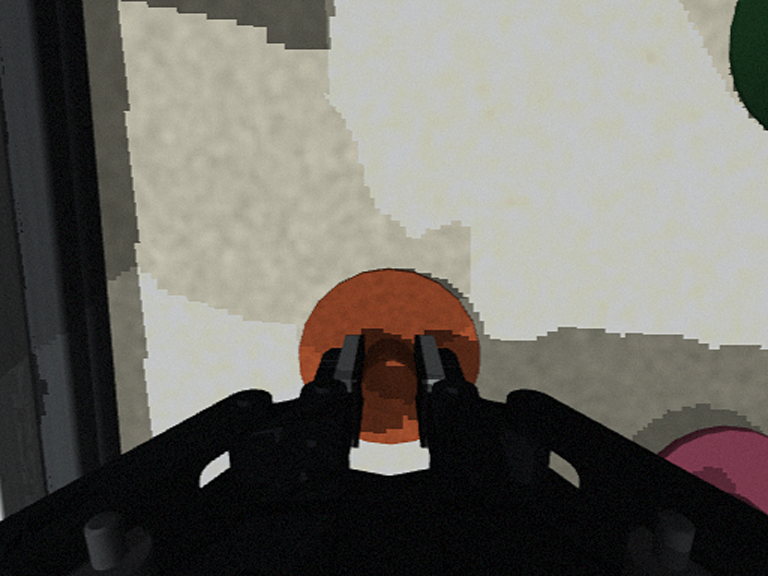

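View pics/n1z.png

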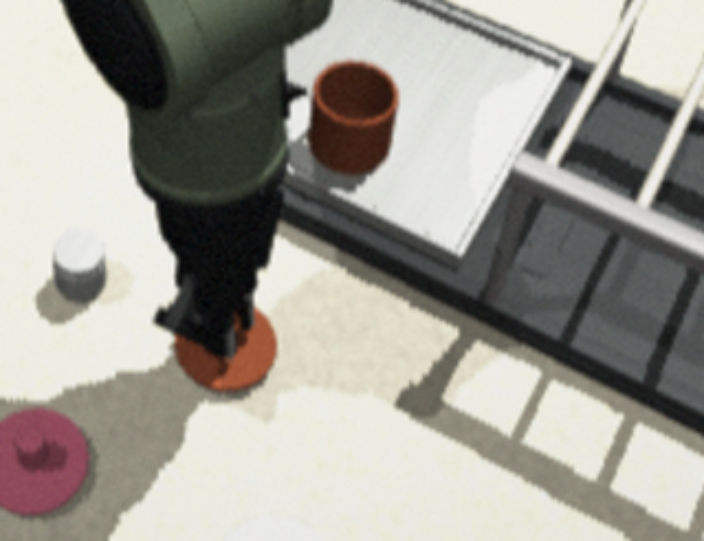

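```bash
python3 - <<'E'
from h import *
from scipy.optimize import least_squares
c=bot.camera_info("wrist")
print(ray("wrist",(260,236.7),.013),ray("wrist",(392/1.5,352/1.5),.041))
# fit circle r=.036 at z=.013 to left, right, top, bottom extremes
a=np.linspace(0,2*np.pi,200)
def f(p):
    q=np.array([proj("wrist",(p[0]+.036*np.cos(t),p[1]+.036*np.sin(t),.013),c) for t in a])
    return [q[:,0].min()-300/1.5,q[:,0].max()-480/1.5,q[:,1].min()-268/1.5,q[:,1].max()-443/1.5]
r=least_squares(f,[.61,-.27]);print(r.x,r.fun)
E
```

```text
[ 0.60936019 -0.27161438  0.013     ] [ 0.61951573 -0.27256521  0.041     ]
[ 0.60789306 -0.27153657] [-1.37707892  1.36825908 -0.62018621  0.81502817]
```

>>> {"name": "drive_tool", "arguments": {
  "series": [
    [0,0,0,0.02,0],
    [0,0,0,0.04,0],
    [0,0,0,0.045,0],
    [0,0,0.02,0.02,0],
    [0,0,0.035,0,0],
    [0,0,0.04,0,0],
    [0,0,0.04,0,0],
    [0,0,0.035,0,0],
    [0,0,0.012,0,0],
    [0,0,0,0,0]
  ]
}}

```text
clock: 19.5
position: [0.6081, -0.0838, 0.1505]
tool_rot: [-3.137, -0.109, -0.028]
force: [0.3, -0.1, -0.9]
grip_width: 0.0185
```

```bash
python3 shot.py o2:wrist o1:scene; python3 - <<'E'
import cv2
im=cv2.imread("pics/o1.png"); cv2.imwrite("pics/o1z.png",cv2.resize(im[250:500,330:600],None,fx=2.3,fy=2.3))
E
```

```text
19.5 [ 0.6081 -0.0838  0.1505] [-3.137 -0.109 -0.028] [ 0.3 -0.1 -0.9] 0.0185
```

View pics/o2.png

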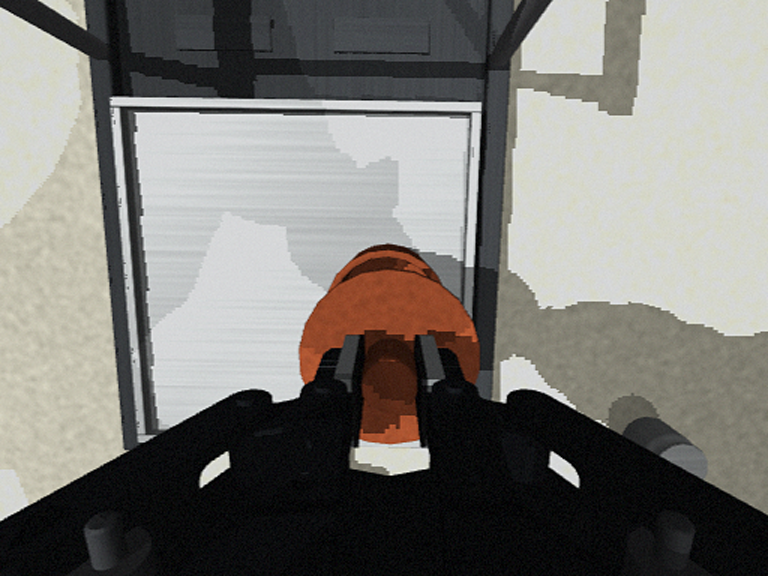

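View pics/o1z.png

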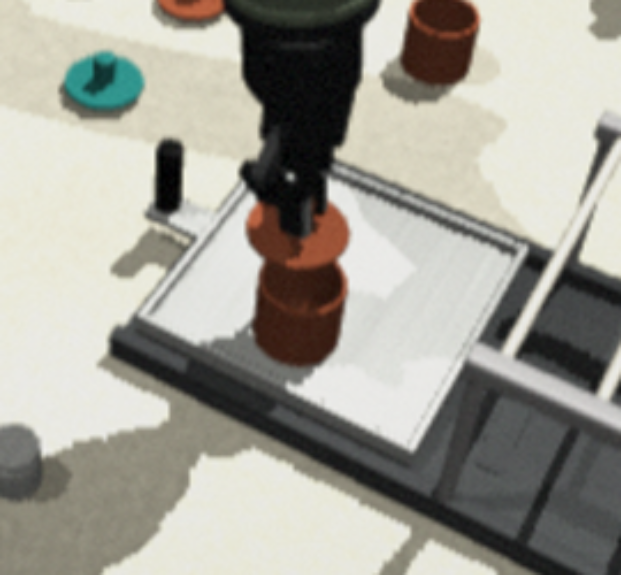

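>>> {"name": "drive_tool", "arguments": {
  "series": [
    [0,0.004,0.002,-0.01,0],
    [0,0,0,-0.015,0],
    [0,0,0,-0.008,0],
    [0,0,0,0,0],
    [0,0,0,0,0]
  ]
}}

```text
clock: 20.1
position: [0.6124, -0.0909, 0.1143]
tool_rot: [-3.139, -0.108, -0.039]
force: [-0.2, 0.5, -0.5]
grip_width: 0.0181
```

>>> {"name": "drive_tool", "arguments": {
  "series": [
    [0,0.001,0.008,0.002,0],
    [0,0,0,0,0],
    [0,0,0,0,0]
  ]
}}

```text
clock: 20.4
position: [0.6139, -0.0827, 0.1174]
tool_rot: [-3.139, -0.109, -0.039]
force: [-0.4, -0.1, -1.5]
grip_width: 0.0184
```

>>> {"name": "drive_tool", "arguments": {
  "series": [
    [0,0,0.001,-0.004,0],
    [0,0,0,-0.004,0],
    [0,0,0,-0.003,0],
    [0,0,0,0,0]
  ]
}}

```text
clock: 20.8
position: [0.6141, -0.0813, 0.106]
tool_rot: [-3.139, -0.11, -0.039]
force: [0.3, -0.3, -0.6]
grip_width: 0.0181
```

>>> {"name": "drive_tool", "arguments": {
  "series": [
    [0,0,0,-0.003,0],
    [0,0,0,0,0]
  ]
}}

```text
clock: 21.0
position: [0.6145, -0.0814, 0.103]
tool_rot: [-3.139, -0.111, -0.039]
force: [0.5, 0.4, -0.3]
grip_width: 0.0181
```

```bash
python3 shot.py p1:scene; python3 - <<'E'
import cv2
im=cv2.imread("pics/p1.png"); cv2.imwrite("pics/p1z.png",cv2.resize(im[250:500,330:600],None,fx=2.3,fy=2.3))
E
```

```text
21.0 [ 0.6145 -0.0814  0.103 ] [-3.139 -0.111 -0.039] [ 0.5  0.4 -0.3] 0.0181
```

View pics/p1z.png

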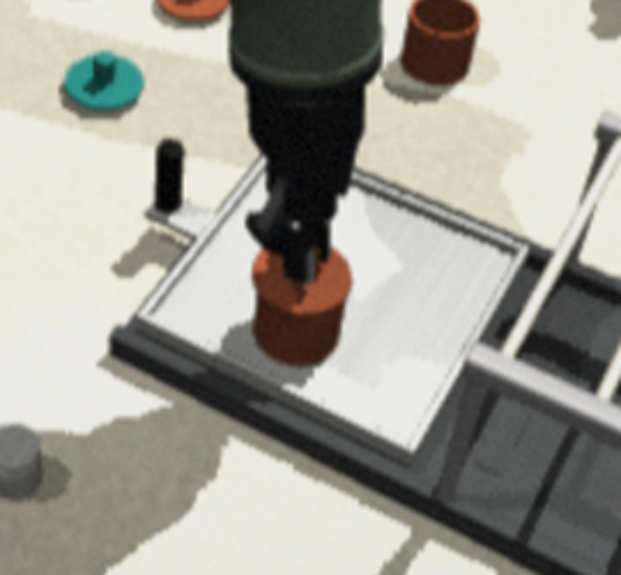

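>>> {"name": "drive_tool", "arguments": {
  "series": [
    [0,0,0,-0.001,0],
    [60,0,0,0,0],
    [60,0,0,0,0],
    [60,0,0,0,0],
    [60,0,0,0.02,0],
    [100,0,0,0.045,0],
    [100,-0.01,0,0.045,0],
    [100,-0.03,0,0.02,0],
    [100,0,0,0,0]
  ]
}}

```text
clock: 21.95
position: [0.5723, -0.0816, 0.2353]
tool_rot: [-3.139, -0.109, -0.039]
force: [0.2, -0.2, -0.1]
grip_width: 0.0854
```

```bash
python3 shot.py q1:scene q2:wrist; python3 - <<'E'
import cv2
im=cv2.imread("pics/q1.png"); cv2.imwrite("pics/q1z.png",cv2.resize(im[200:500,330:650],None,fx=2.0,fy=2.0))
E
```

```text
21.95 [ 0.5723 -0.0816  0.2353] [-3.139 -0.109 -0.039] [ 0.2 -0.2 -0.1] 0.0854
```

View pics/q1z.png

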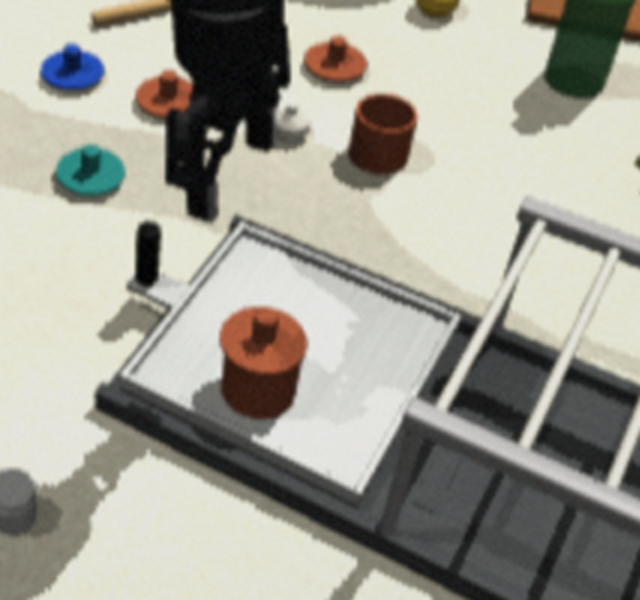

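View pics/q2.png

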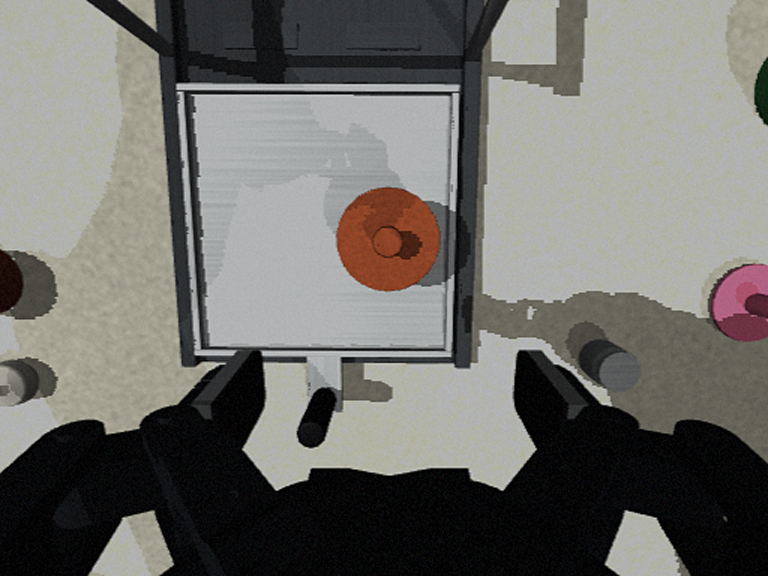

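>>> {"name": "drive_tool", "arguments": {
  "series": [
    [100,0,0.03,0,0],
    [100,0,0.045,0,0],
    [100,0,0.045,0,0],
    [100,0,0.045,0,0],
    [100,0,0.045,0,0],
    [100,0,0.045,0,0],
    [100,0,0.045,0,0],
    [100,0,0.04,0,0],
    [100,0,0.025,0,0],
    [100,0,0,0,0]
  ]
}}

```text
clock: 23.05
position: [0.5714, 0.2993, 0.2199]
tool_rot: [3.139, -0.094, -0.04]
force: [-0.4, -0.6, -1.5]
grip_width: 0.0855
```

```bash
python3 shot.py r1:scene r2:wrist; python3 - <<'E'
from h import *
print(np.round(bot.observe()["qpos"],3))
for c in("scene","wrist"): det(c,"crock0",.06)
E
```

```text
23.05 [0.5714 0.2993 0.2199] [ 3.139 -0.094 -0.04 ] [-0.4 -0.6 -1.5] 0.0855
[-0.602  0.523  0.003  1.634  0.074  0.913 -2.257]
scene crock0 0.78 [306.7 261.8] cent 306.3 262.9 bb 294 320 253 271 n 364 xy [ 0.6218 -0.1054]
scene crock0 0.7 [349.2 176.9] cent 347.0 177.2 bb 336 358 164 190 n 492 xy [0.5922 0.2553]
wrist crock0 0.75 [263.5 177.5] cent 264.0 177.4 bb 236 292 149 205 n 2522 xy [0.5878 0.2872]
```

View pics/r2.png

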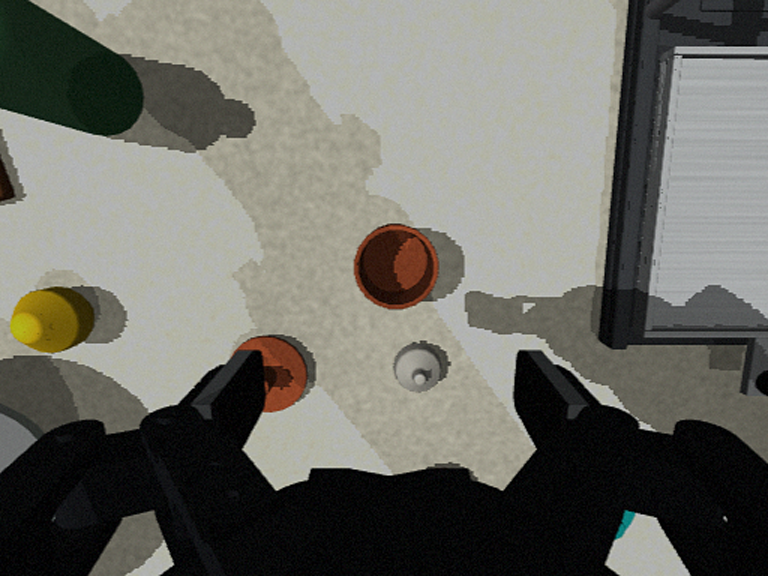

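```bash
cat >> h.py <<'E'
def crockfit(cam,zb,x0,y0,idx=None,rng=.012):
    c=bot.camera_info(cam); best=None
    ms=bot.masks_of(cam,"crock0"); pp=proj(cam,(x0,y0,zb+.03),c)
    m=min(ms,key=lambda m:np.linalg.norm(np.array(m["point"])-pp))["mask"]
    a=np.linspace(0,2*np.pi,40)
    def sil(x,y):
        P=[proj(cam,(x+.032*np.cos(t),y+.032*np.sin(t),z),c) for t in a for z in(zb,zb+.06)]
        h=cv2.convexHull((np.array(P)*16).astype(np.int32)); k=np.zeros((384,512),np.uint8); cv2.fillConvexPoly(k,h,1,shift=4); return k.astype(bool)
    r=max(((lambda k:(k&m).sum()/(k|m).sum())(sil(x,y)),x,y) for x in np.arange(x0-rng,x0+rng+.0001,.0015) for y in np.arange(y0-rng,y0+rng+.0001,.0015))
    return np.round(r,4)
E
python3 - <<'E'
from h import *
s=bot.observe(); print(s["position"],s["qd"].round(3))
bot.grab_frame("wrist"); print(crockfit("wrist",0,.586,.290)); print(ray("wrist",(264.3,177.3),.06))
bot.grab_frame("scene"); print(crockfit("scene",0,.586,.290))
E
```

```text
[0.57281311 0.29352998 0.22118848] [ 0.011 -0.016  0.002  0.003  0.     0.002  0.001]
[0.9403 0.586  0.2915]
[0.58809574 0.28678028 0.06      ]
[0.9378 0.5845 0.29  ]
```

>>> {"name": "drive_tool", "arguments": {
  "series": [
    [100,0.012,-0.002,-0.02,0],
    [100,0,0,-0.04,0],
    [100,0,0,-0.04,0],
    [100,0,0,-0.02,0],
    [100,0,0,0,0],
    [100,0,0,0,0],
    [100,0,0,0,0]
  ]
}}

```text
clock: 24.15
position: [0.588, 0.2887, 0.1027]
tool_rot: [-3.141, -0.103, -0.052]
force: [0.2, 0.3, 0.0]
grip_width: 0.0853
```

>>> {"name": "drive_tool", "arguments": {
  "series": [
    [100,-0.001,0.002,-0.02,0],
    [100,-0.002,0,-0.03,0],
    [100,-0.002,0,-0.022,0],
    [100,0,0,-0.008,0],
    [100,0,0,0,0],
    [100,0,0,0,0]
  ]
}}

```text
clock: 24.75
position: [0.5882, 0.2932, 0.0305]
tool_rot: [-3.133, -0.114, -0.053]
force: [-0.3, 0.2, 0.9]
grip_width: 0.0851
```

```bash
python3 shot.py s2:wrist
```

```text
24.75 [0.5882 0.2932 0.0305] [-3.133 -0.114 -0.053] [-0.3  0.2  0.9] 0.0851
```

View pics/s2.png

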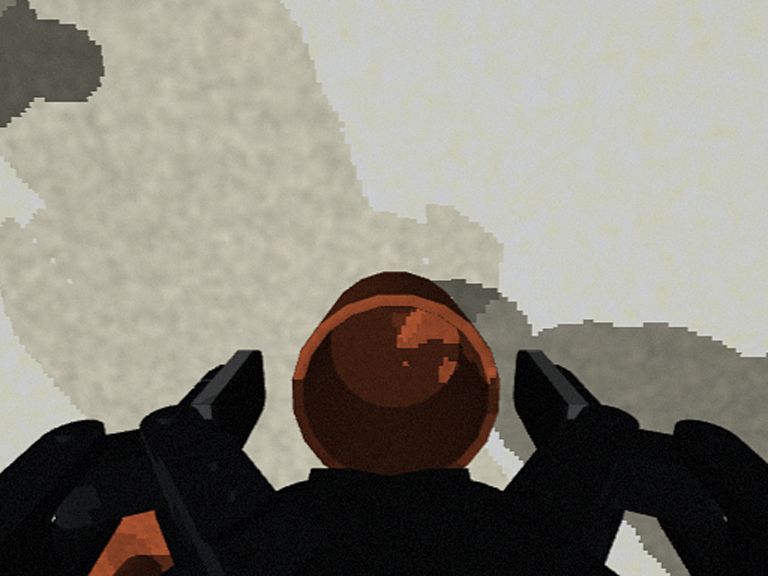

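>>> {"name": "drive_tool", "arguments": {
  "series": [
    [100,-0.002,-0.002,-0.007,0],
    [0,0,0,0,0],
    [0,0,0,0,0],
    [0,0,0,0,0],
    [0,0,0,0,0]
  ]
}}

```text
clock: 25.3
position: [0.5876, 0.2917, 0.0266]
tool_rot: [-3.131, -0.118, -0.054]
force: [-0.7, -0.1, -1.5]
grip_width: 0.0627
```

```bash
python3 shot.py t2:wrist; python3 - <<'E'
from h import *
bot.grab_frame("wrist"); print(crockfit("wrist",0,.586,.290))
bot.grab_frame("scene"); print(crockfit("scene",0,.586,.290))
E
```

```text
25.3 [0.5876 0.2917 0.0266] [-3.131 -0.118 -0.054] [-0.7 -0.1 -1.5] 0.0627
[0.8836 0.5875 0.2915]
[0.5171 0.5815 0.2885]
```

>>> {"name": "drive_tool", "arguments": {
  "series": [
    [0,0,0,0.025,0],
    [0,0,0,0.045,0],
    [0,0,0,0.045,0],
    [0,0.003,-0.015,0.015,0],
    [0,0.004,-0.035,0,0],
    [0,0.004,-0.045,0,0],
    [0,0.004,-0.045,0,0],
    [0,0.004,-0.045,0,0],
    [0,0.004,-0.04,0,0],
    [0,0.003,-0.03,0,0],
    [0,0,-0.013,0,0],
    [0,0,0,0,0]
  ]
}}

```text
clock: 26.75
position: [0.6088, 0.0093, 0.1571]
tool_rot: [-3.134, -0.113, -0.053]
force: [0.5, 0.2, -2.4]
grip_width: 0.0634
```

>>> {"name": "drive_tool", "arguments": {
  "series": [
    [0,0,0,0,0],
    [0,0,0,0,0]
  ]
}}

```text
clock: 26.95
position: [0.6084, 0.0107, 0.1566]
tool_rot: [-3.134, -0.112, -0.052]
force: [-0.7, 0.1, -3.2]
grip_width: 0.0633
```

```bash
python3 shot.py u2:wrist u1:scene
```

```text
26.95 [0.6084 0.0107 0.1566] [-3.134 -0.112 -0.052] [-0.7  0.1 -3.2] 0.0633
```

View pics/u2.png

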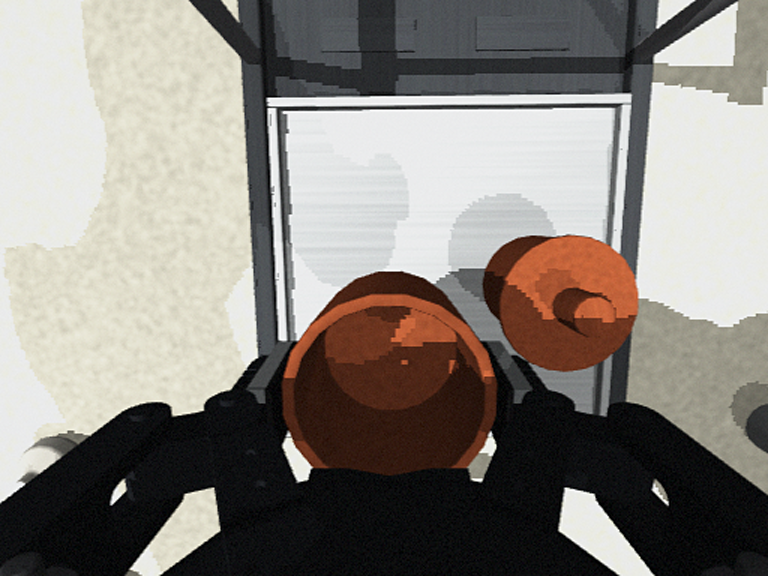

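View pics/u1.png

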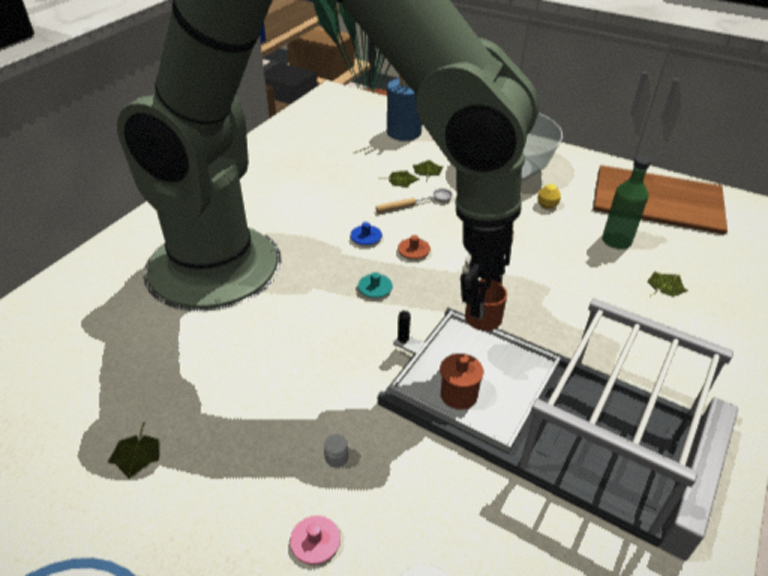

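>>> {"name": "drive_tool", "arguments": {
  "series": [
    [0,0.003,0.017,0,0],
    [0,0,0,0,0],
    [0,0,0,0,0],
    [0,0,0,-0.025,0],
    [0,0,0,-0.03,0],
    [0,-0.002,0,-0.025,0],
    [0,0,0,-0.01,0],
    [0,0,0,0,0],
    [0,0,0,0,0],
    [0,0,0,0,0]
  ]
}}

```text
clock: 28.05
position: [0.611, 0.0329, 0.0668]
tool_rot: [-3.132, -0.117, -0.045]
force: [0.3, 0.3, -2.5]
grip_width: 0.0629
```

>>> {"name": "drive_tool", "arguments": {
  "series": [
    [0,0.001,-0.005,-0.003,0],
    [0,0,0,-0.004,0],
    [0,0,0,-0.003,0],
    [0,0,0,0,0]
  ]
}}

```text
clock: 28.45
position: [0.6136, 0.0272, 0.0586]
tool_rot: [-3.132, -0.121, -0.046]
force: [0.0, -0.1, -1.9]
grip_width: 0.0628
```

>>> {"name": "drive_tool", "arguments": {
  "series": [
    [0,0,0,-0.003,0],
    [0,0,0,-0.002,0],
    [0,0,0,0,0]
  ]
}}

```text
clock: 28.75
position: [0.6174, 0.0271, 0.0567]
tool_rot: [-3.131, -0.129, -0.047]
force: [-0.9, -0.7, -2.9]
grip_width: 0.063
```

>>> {"name": "drive_tool", "arguments": {
  "series": [
    [0,0,0,-0.002,0],
    [100,0,0,0,0],
    [100,0,0,0,0],
    [100,0,0,0,0],
    [100,0,0,0.03,0],
    [100,0,0,0.045,0],
    [100,0,0,0.045,0],
    [100,-0.03,0,0.03,0],
    [100,0,0,0,0],
    [100,0,0,0,0],
    [100,0,0,0,0]
  ]
}}

```text
clock: 29.85
position: [0.5858, 0.0277, 0.2085]
tool_rot: [-3.13, -0.128, -0.046]
force: [-0.5, -0.0, 0.4]
grip_width: 0.0852
```

```bash
python3 shot.py v2:wrist v1:scene;  python3 - <<'E'
from h import *
print(crockfit("scene",.03,.614,.026));print(crockfit("wrist",.03,.614,.026))
im=cv2.imread("pics/v1.png"); cv2.imwrite("pics/v1z.png",cv2.resize(im[200:500,330:650],None,fx=2.0,fy=2.0))
E
```

```text
29.85 [0.5858 0.0277 0.2085] [-3.13  -0.128 -0.046] [-0.5 -0.   0.4] 0.0852
[0.8719 0.6155 0.0305]
[0.9427 0.617  0.0275]
```

View pics/v2.png

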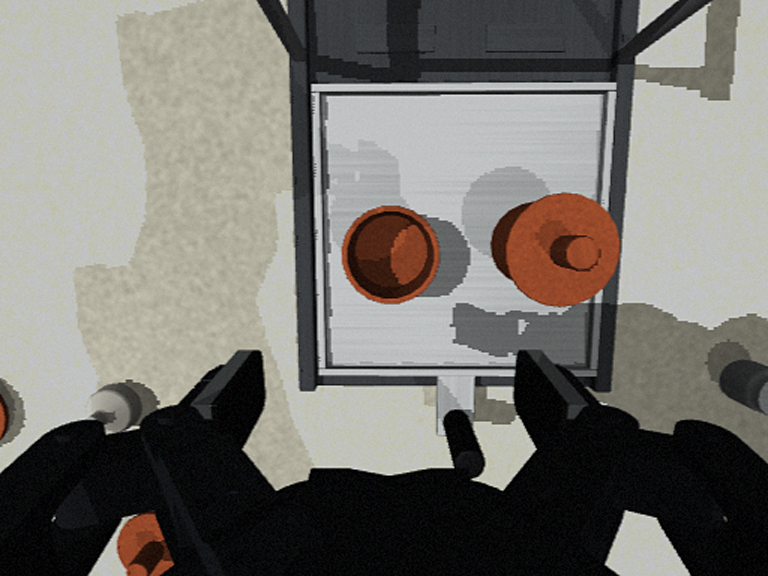

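View pics/v1z.png

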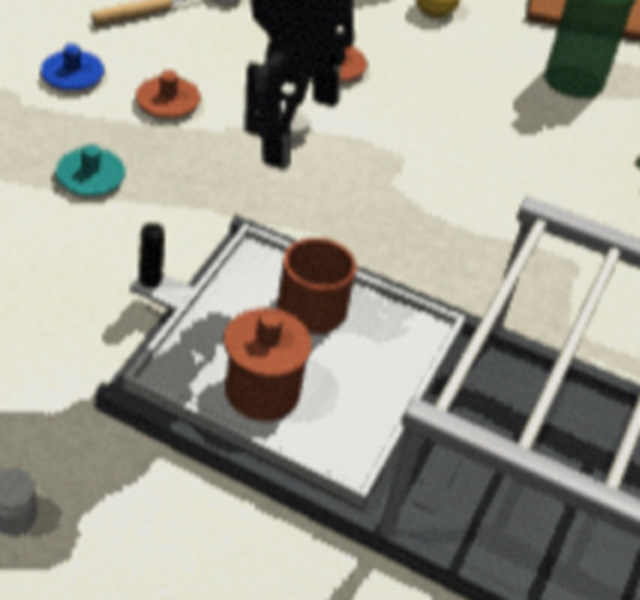

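>>> {"name": "drive_tool", "arguments": {
  "series": [
    [100,-0.01,0.03,0,0.04],
    [100,-0.015,0.04,0,0.04],
    [100,-0.015,0.042,0,0.04],
    [100,-0.015,0.042,0,0.04],
    [100,-0.015,0.042,0,0.04],
    [100,-0.015,0.042,0,0.04],
    [100,-0.015,0.042,0,0.04],
    [100,-0.015,0.042,0,0.04],
    [100,-0.01,0.03,0,0.04],
    [100,0,0.01,0,0.04],
    [100,0,0,0,0],
    [100,0,0,0,0]
  ]
}}

```text
clock: 31.25
position: [0.4527, 0.4004, 0.1994]
tool_rot: [-3.134, -0.116, 0.366]
force: [-0.1, -0.9, 0.4]
grip_width: 0.0854
```

```bash
python3 shot.py w2:wrist w1:scene;  python3 - <<'E'
from h import *
print(bot.observe()["qpos"].round(2))
det("wrist","lid0",.012);det("scene","lid0",.012)
E
```

```text
31.25 [0.4527 0.4004 0.1994] [-3.134 -0.116  0.366] [-0.1 -0.9  0.4] 0.0854
[-0.72  0.47 -0.18  1.78  0.18  0.79 -2.2 ]
wrist lid0 0.65 [332.8 300.6] cent 331.5 298.5 bb 309 357 273 325 n 1793 xy [0.3541 0.2635]
wrist lid0 0.58 [428.4 359.8] cent 429.8 357.4 bb 412 450 341 371 n 837 xy [0.3241 0.1082]
scene lid0 0.78 [208.3 363. ] cent 209.5 359.2 bb 194 226 343 375 n 815 xy [ 0.5385 -0.4102]
scene lid0 0.74 [249.2 188.1] cent 249.9 189.1 bb 239 261 181 197 n 301 xy [0.3391 0.1068]
scene lid0 0.63 [242.8 153.9] cent 243.6 155.5 bb 234 253 148 162 n 224 xy [0.2349 0.244 ]
scene lid0 0.62 [332.5 151.1] cent 331.6 152.9 bb 322 341 145 159 n 223 xy [0.487  0.4088]
scene lid0 0.56 [308.1 247.4] cent 308.7 246.3 bb 295 323 236 257 n 520 xy [ 0.5918 -0.0135]
scene lid0 0.48 [276.6 165.3] cent 275.5 164.4 bb 265 286 156 172 n 266 xy [0.3504 0.2556]
```

View pics/w2.png

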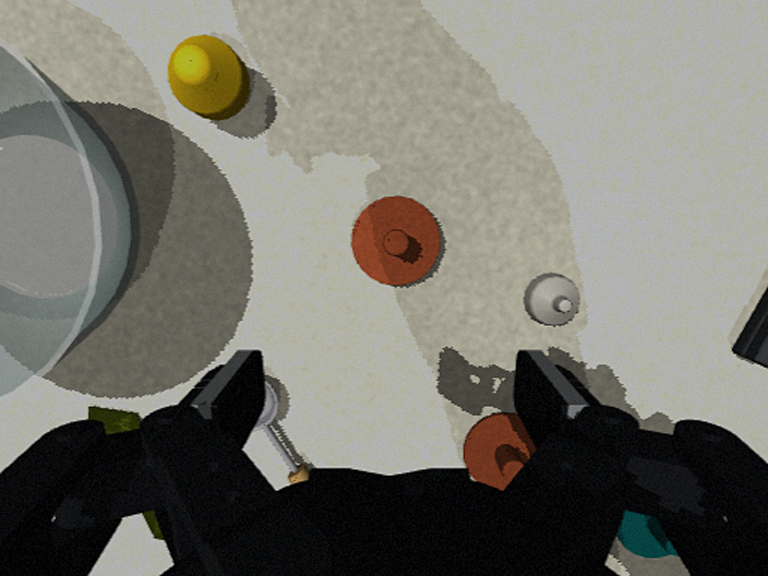

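View pics/w1.png

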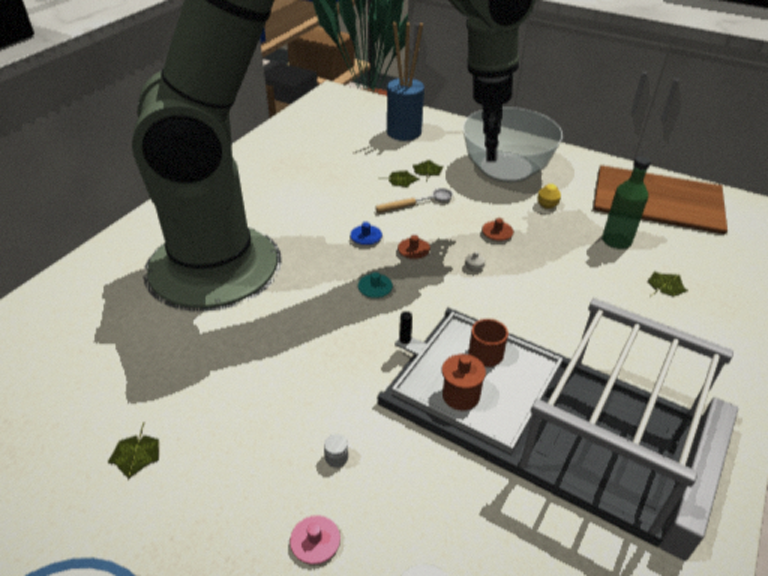

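```bash
python3 - <<'E'
from h import *
s=bot.observe(); print(s["position"],s["qd"].round(3))
print("lid",ray("wrist",(264.7,160.7),.013),"knob",ray("wrist",(264.3,161.3),.041))
print("bowl",[ray("wrist",(131/1.5,220/1.5),z)[:2].round(3) for z in(.06,.1,.14)])
print("top-bowl",[ray("top",(43,200),z)[:2].round(3) for z in(.06,.1,.14)], [ray("scene",(p,100 ),z)[:2].round(3) for p in(309,374) for z in(.06,.1,.14)])
E
```

```text
[0.45306454 0.39999136 0.19995306] [-0.004 -0.    -0.002 -0.001 -0.002 -0.001  0.001]
lid [0.48894313 0.40880865 0.013     ] knob [0.4889964  0.40962933 0.041     ]
bowl [array([0.438, 0.586]), array([0.446, 0.563]), array([0.455, 0.539])]
top-bowl [array([0.413, 0.585]), array([0.41 , 0.567]), array([0.407, 0.549])] [array([0.304, 0.615]), array([0.33 , 0.549]), array([0.355, 0.484]), array([0.519, 0.742]), array([0.534, 0.67 ]), array([0.549, 0.598])]
```

>>> {"name": "drive_tool", "arguments": {
  "series": [
    [100,0.03,0.008,0,0],
    [100,0.006,0.002,-0.03,0],
    [100,0,0,-0.04,0],
    [100,0,0,-0.03,0],
    [100,0,0,-0.01,0],
    [100,0,0,0,0],
    [100,0,0,0,0]
  ]
}}

```text
clock: 32.15
position: [0.4946, 0.4061, 0.0904]
tool_rot: [-3.134, -0.123, 0.356]
force: [0.7, 0.9, -0.2]
grip_width: 0.0854
```

```bash
python3 shot.py x2:wrist
```

```text
32.15 [0.4946 0.4061 0.0904] [-3.134 -0.123  0.356] [ 0.7  0.9 -0.2] 0.0854
```

View pics/x2.png

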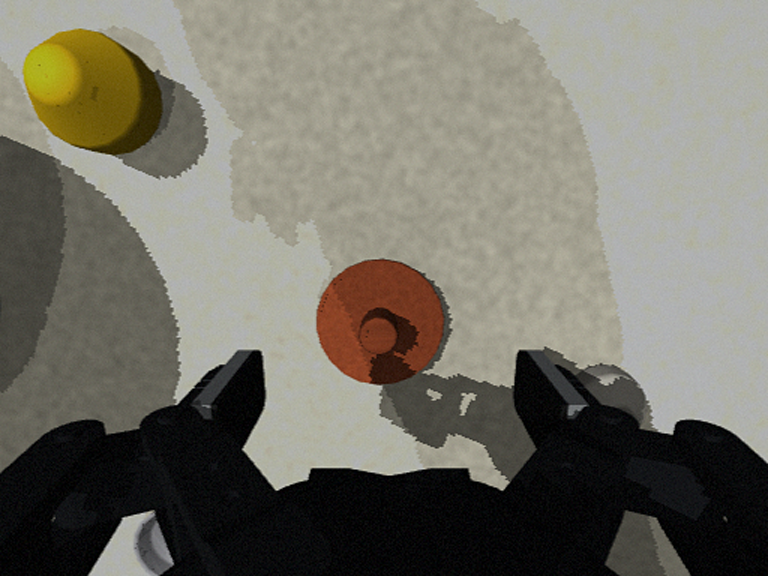

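```bash
python3 - <<'E'
from h import *
print("lid",ray("wrist",(253.5,214),.013),"knob",ray("wrist",(378/1.5,335/1.5),.041),"shaker",ray("wrist",(610/1.5,395/1.5),.03))
E
```

```text
lid [0.48960469 0.41050919 0.013     ] knob [0.48882366 0.4105135  0.041     ] shaker [0.49857332 0.28443474 0.03      ]
```

>>> {"name": "drive_tool", "arguments": {
  "series": [
    [100,-0.004,0.005,-0.02,0],
    [100,-0.002,0,-0.025,0],
    [100,-0.002,0,-0.012,0],
    [100,0,0,0,0],
    [100,0,0,0,0]
  ]
}}

```text
clock: 32.7
position: [0.4899, 0.414, 0.0401]
tool_rot: [-3.129, -0.133, 0.354]
force: [0.4, 0.8, -0.0]
grip_width: 0.0855
```

>>> {"name": "drive_tool", "arguments": {
  "series": [
    [100,0,-0.003,-0.012,0],
    [100,-0.001,0,-0.008,0],
    [100,0,0,0,0]
  ]
}}

```text
clock: 33.0
position: [0.4901, 0.4113, 0.021]
tool_rot: [-3.128, -0.136, 0.353]
force: [0.6, 0.3, 0.2]
grip_width: 0.0856
```

>>> {"name": "drive_tool", "arguments": {
  "series": [
    [0,0,0,0,0],
    [0,0,0,0,0],
    [0,0,0,0,0],
    [0,0,0,0,0],
    [0,0,0,0,0],
    [0,0,0,0,0]
  ]
}}

```text
clock: 33.6
position: [0.4905, 0.4116, 0.0218]
tool_rot: [-3.128, -0.137, 0.353]
force: [-0.3, -0.4, -0.5]
grip_width: 0.0178
```

```bash
python3 shot.py y2:wrist
```

```text
33.6 [0.4905 0.4116 0.0218] [-3.128 -0.137  0.353] [-0.3 -0.4 -0.5] 0.0178
```

View pics/y2.png

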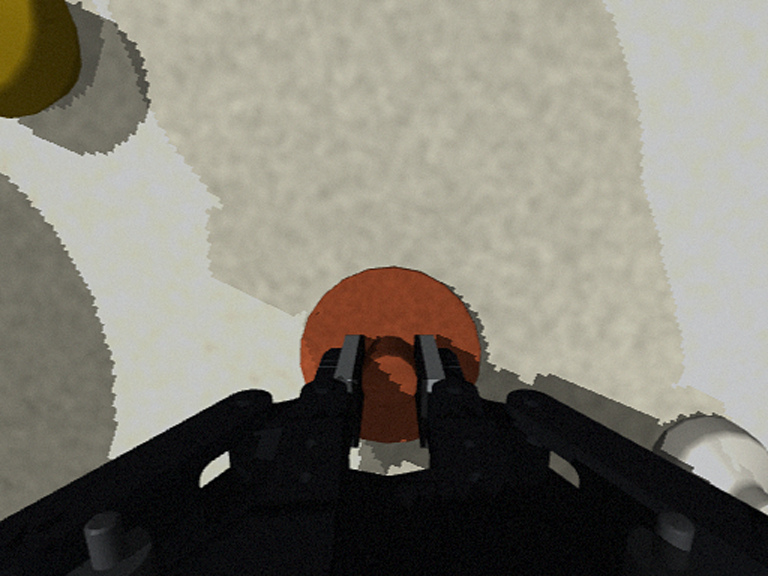

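```bash
cat >> h.py <<'E'
def lidfit(l,r,t,b,z,x0,y0):
    from scipy.optimize import least_squares
    c=bot.camera_info("wrist"); a=np.linspace(0,2*np.pi,200)
    def f(p):
        q=np.array([proj("wrist",(p[0]+.036*np.cos(u),p[1]+.036*np.sin(u),z),c) for u in a])
        return [q[:,0].min()-l/1.5,q[:,0].max()-r/1.5,q[:,1].min()-t/1.5,q[:,1].max()-b/1.5]
    r=least_squares(f,[x0,y0]); return r.x,r.fun
E
python3 - <<'E'
from h import *
print(lidfit(300,480.5,266.5,443,.013,.489,.41))
E
```

```text
(array([0.48839746, 0.4108327 ]), array([-0.9580211 ,  0.94208926, -0.47437502,  0.58735011]))
```

>>> {"name": "drive_tool", "arguments": {
  "series": [
    [0,0,0,0.02,0],
    [0,0,0,0.045,0],
    [0,0,0,0.045,0],
    [0,0.005,-0.015,0.03,-0.03],
    [0,0.014,-0.035,0,-0.04],
    [0,0.015,-0.045,0,-0.04],
    [0,0.015,-0.045,0,-0.04],
    [0,0.015,-0.045,0,-0.04],
    [0,0.015,-0.045,0,-0.04],
    [0,0.015,-0.045,0,-0.04],
    [0,0.012,-0.035,0,-0.04],
    [0,0.01,-0.025,0,-0.04]
  ]
}}

```text
clock: 34.85
position: [0.6049, 0.0671, 0.1678]
tool_rot: [-3.125, -0.138, -0.002]
force: [0.0, 0.0, -0.2]
grip_width: 0.0179
```

>>> {"name": "drive_tool", "arguments": {
  "series": [
    [0,0,0,0,0],
    [0,0,0,0,0],
    [0,0,0,0,0]
  ]
}}

```text
clock: 35.15
position: [0.6055, 0.0629, 0.1676]
tool_rot: [-3.127, -0.138, -0.008]
force: [-1.2, 0.6, -1.0]
grip_width: 0.018
```

```bash
python3 shot.py aa2:wrist aa1:scene;  python3 - <<'E'
from h import *
print(crockfit("scene",.03,.614,.026));
E
```

```text
35.15 [0.6055 0.0629 0.1676] [-3.127 -0.138 -0.008] [-1.2  0.6 -1. ] 0.018
[0.795  0.6155 0.0335]
```

View pics/aa2.png

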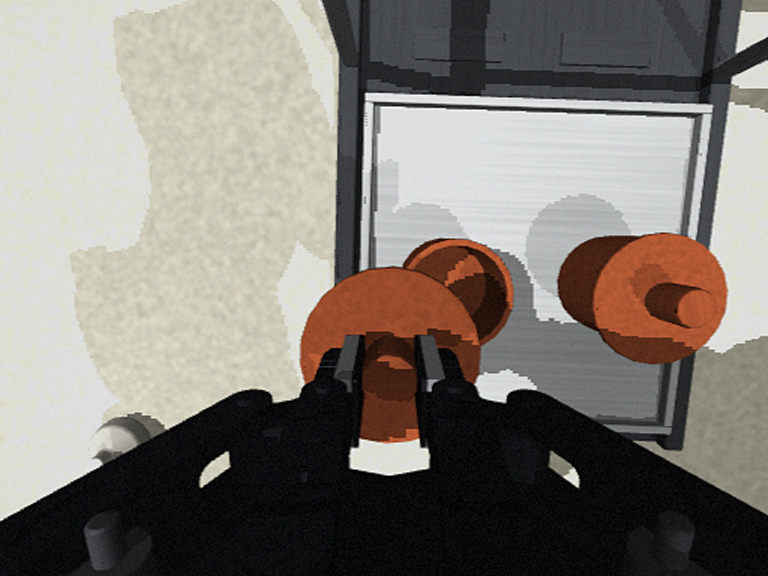

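View pics/aa1.png

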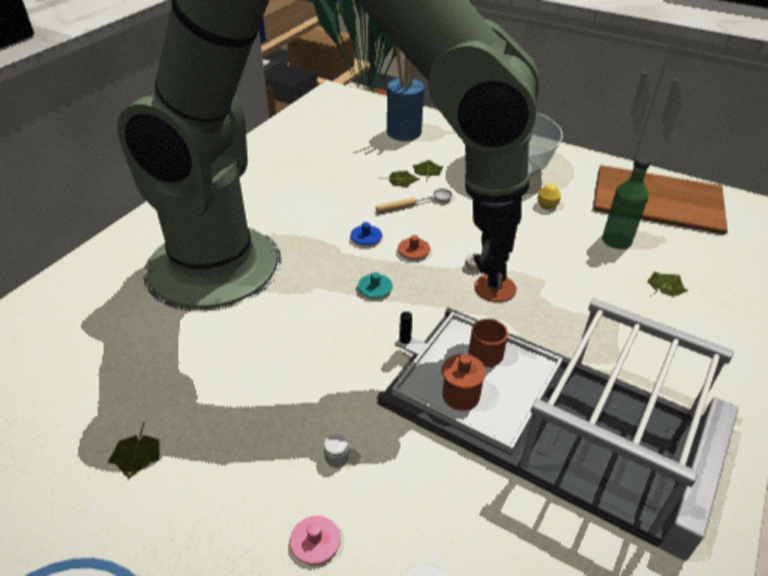

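```bash
python3 - <<'E'
from h import *
im=cv2.imread("pics/aa1.png"); c=bot.camera_info("scene")
z=cv2.resize(im[290:420,420:540],None,fx=5,fy=4.6,interpolation=cv2.INTER_CUBIC)
for (x,y),r,zz,col in [((.617,.0275),.032,.09,(0,255,0)),((.617,.0275),.028,.09,(0,255,0)),((.612,-.082),.036,.095,(255,0,0)),((.615,-.082),.036,.095,(0,255,255))]:
    P=np.array([proj("scene",(x+r*np.cos(t),y+r*np.sin(t),zz),c) for t in np.linspace(0,6.283,60)])*1.5
    P=((P-[420,290])*[5,4.6]).astype(int); cv2.polylines(z,[P],True,col,1)
cv2.imwrite("pics/ov.png",z)
E
```

```text
(no output)
```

View pics/ov.png

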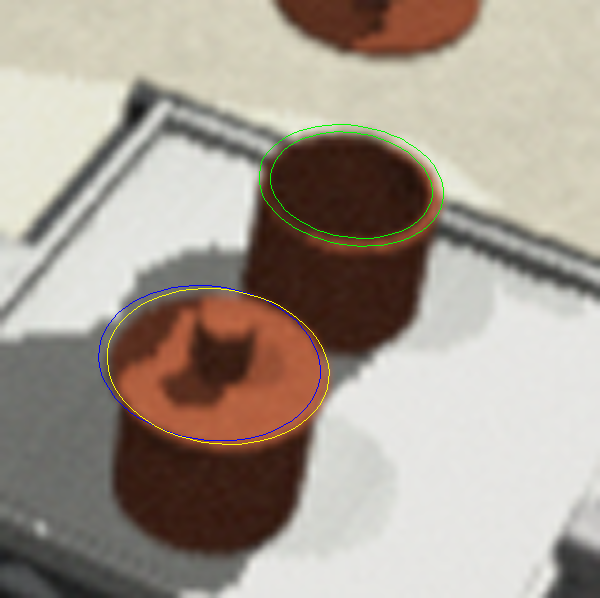

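>>> {"name": "drive_tool", "arguments": {
  "series": [
    [0,0.007,-0.018,0,0],
    [0,0.006,-0.015,0,0],
    [0,0,0,0,0],
    [0,0,0,0,0],
    [0,0,0,-0.02,0],
    [0,0,0,-0.018,0],
    [0,0,0,-0.008,0],
    [0,0,0,0,0],
    [0,0,0,0,0]
  ]
}}

```text
clock: 36.2
position: [0.6176, 0.0393, 0.1216]
tool_rot: [-3.123, -0.139, 0.005]
force: [-0.2, -0.3, -0.2]
grip_width: 0.0179
```

>>> {"name": "drive_tool", "arguments": {
  "series": [
    [0,0.001,-0.01,0,0],
    [0,0,0,0,0],
    [0,0,0,0,0]
  ]
}}

```text
clock: 36.5
position: [0.6194, 0.0286, 0.1234]
tool_rot: [-3.123, -0.141, 0.005]
force: [0.6, -0.6, -0.7]
grip_width: 0.0181
```

```bash
python3 shot.py ab2:wrist ab1:scene;  python3 - <<'E'
from h import *
im=cv2.imread("pics/ab1.png"); cv2.imwrite("pics/ab1z.png",cv2.resize(im[250:450,380:600],None,fx=3,fy=3,interpolation=cv2.INTER_CUBIC))
E
```

```text
36.5 [0.6194 0.0286 0.1234] [-3.123 -0.141  0.005] [ 0.6 -0.6 -0.7] 0.0181
```

View pics/ab2.png

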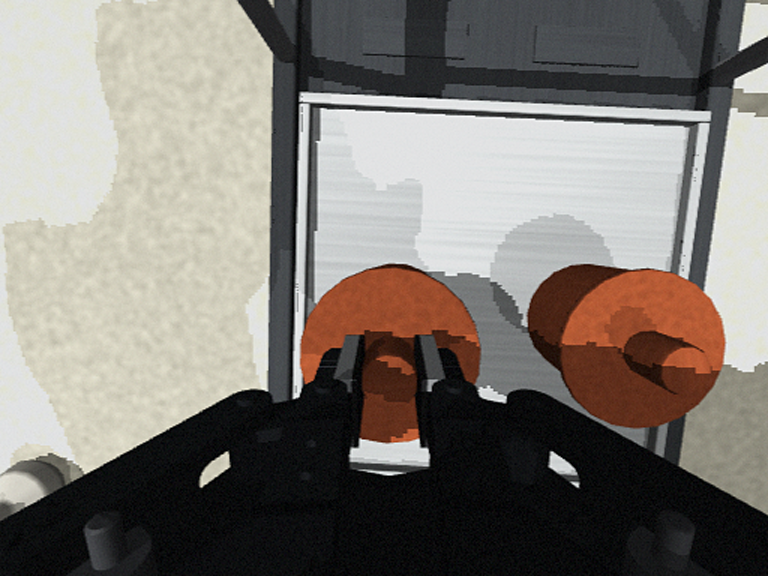

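View pics/ab1z.png

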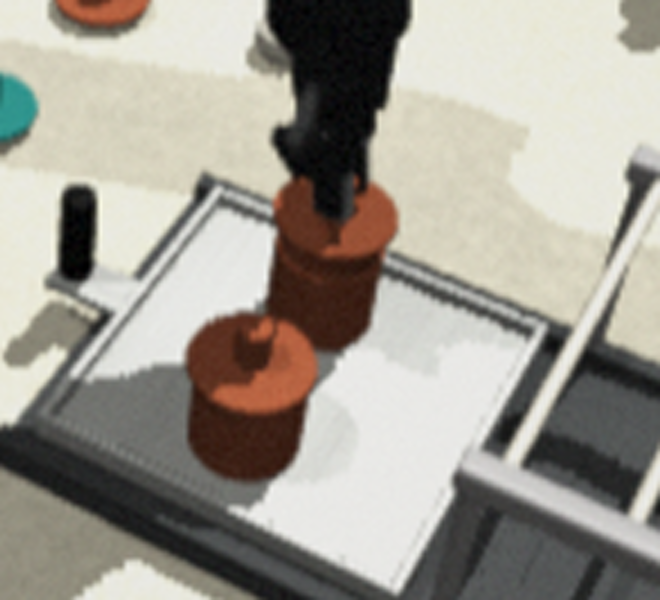

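Aligned. Lower: seat expected at TCP z ≈ 0.1038.

>>> {"name": "drive_tool", "arguments": {
  "series": [
    [0,-0.001,-0.001,-0.006,0],
    [0,0,0,-0.005,0],
    [0,0,0,-0.003,0],
    [0,0,0,0,0],
    [0,0,0,0,0]
  ]
}}

```text
clock: 37.1
position: [0.618, 0.0277, 0.1077]
tool_rot: [-3.123, -0.141, 0.005]
force: [-0.2, 0.3, -1.3]
grip_width: 0.0182
```

>>> {"name": "drive_tool", "arguments": {
  "series": [
    [0,0.001,0,-0.003,0],
    [0,0,0,-0.002,0],
    [0,0,0,0,0]
  ]
}}

```text
clock: 37.4
position: [0.6205, 0.0279, 0.1038]
tool_rot: [-3.123, -0.144, 0.005]
force: [-1.1, -0.7, 0.6]
grip_width: 0.0181
```

```bash
python3 shot.py ac1:scene;  python3 - <<'E'
from h import *
im=cv2.imread("pics/ac1.png"); cv2.imwrite("pics/ac1z.png",cv2.resize(im[250:450,380:600],None,fx=3,fy=3,interpolation=cv2.INTER_CUBIC))
E
```

```text
37.4 [0.6205 0.0279 0.1038] [-3.123 -0.144  0.005] [-1.1 -0.7  0.6] 0.0181
```

View pics/ac1z.png

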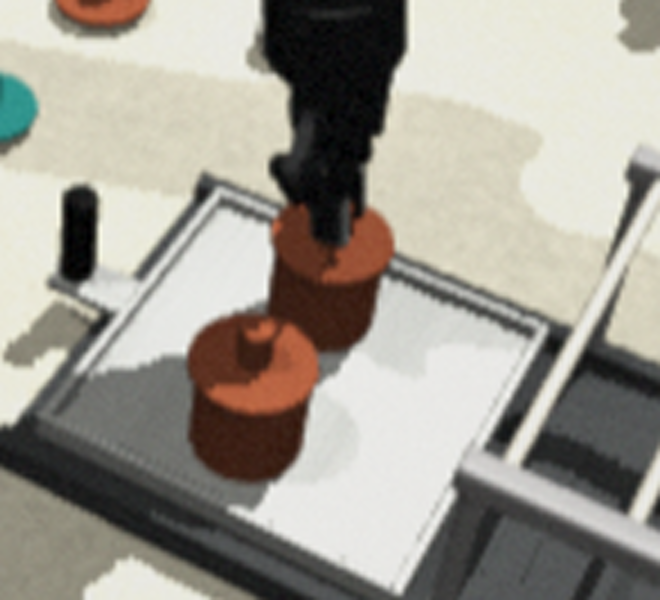

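>>> {"name": "drive_tool", "arguments": {
  "series": [
    [60,-0.001,0,0,0],
    [60,0,0,0,0],
    [60,0,0,0,0],
    [60,0,0,0.02,0],
    [100,0,0,0.045,0],
    [100,-0.01,0,0.045,0],
    [100,-0.03,-0.01,0.02,0],
    [100,-0.03,-0.01,0,0],
    [100,0,0,0,0],
    [100,0,0,0,0]
  ]
}}

```text
clock: 38.45
position: [0.5458, 0.008, 0.2375]
tool_rot: [-3.123, -0.143, 0.006]
force: [-0.8, 0.6, 0.9]
grip_width: 0.0857
```

```bash
python3 shot.py ad1:scene ad2:wrist;  python3 - <<'E'
from h import *
im=cv2.imread("pics/ad1.png"); cv2.imwrite("pics/ad1z.png",cv2.resize(im[280:480,360:580],None,fx=3,fy=3,interpolation=cv2.INTER_CUBIC))
E
```

```text
38.45 [0.5458 0.008  0.2375] [-3.123 -0.143  0.006] [-0.8  0.6  0.9] 0.0857
```

View pics/ad1z.png

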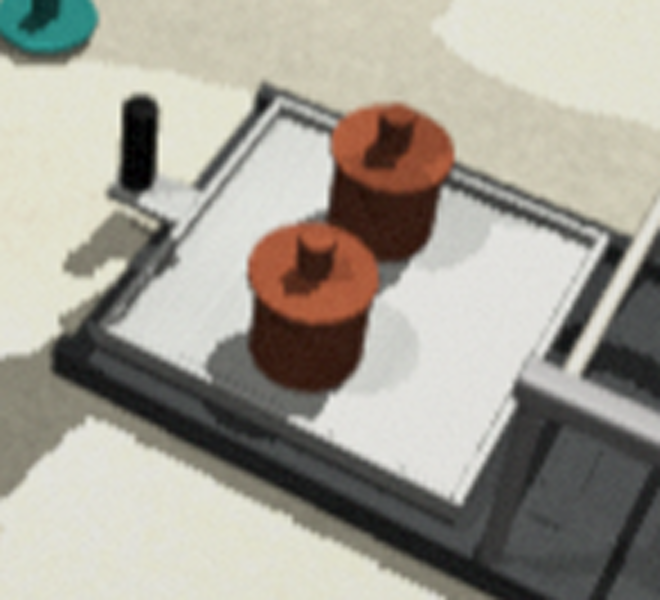

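View pics/ad2.png

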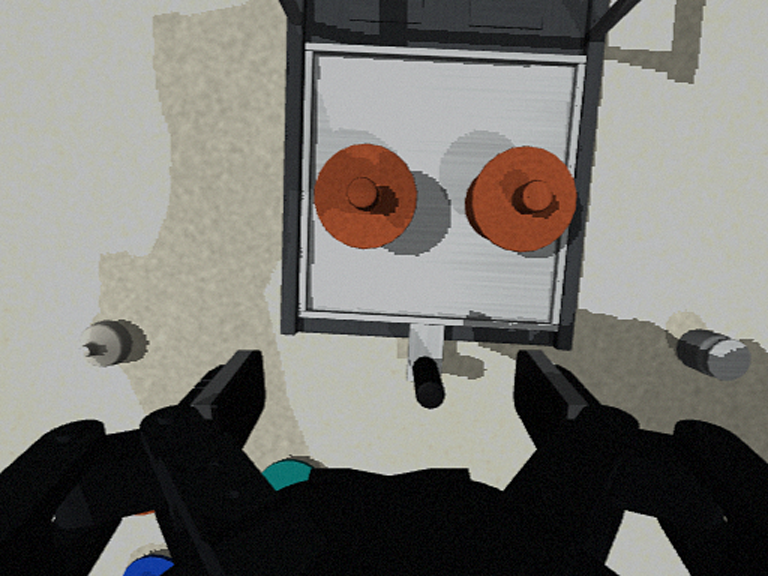

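```bash
python3 - <<'E'
from h import *
print(ray("wrist",(287.3,264.7),.1),ray("scene",(271.3,209.7),.1), bot.observe()["position"])
E
```

```text
[ 0.47659547 -0.01974501  0.1       ] [ 0.47792706 -0.02076455  0.1       ] [0.54588387 0.00809123 0.23682143]
```

>>> {"name": "drive_tool", "arguments": {
  "series": [
    [100,-0.03,-0.012,0,-0.02],
    [100,-0.035,-0.014,0,-0.025],
    [100,-0.003,-0.002,0,0],
    [100,0,0,0,0],
    [100,0,0,-0.03,0],
    [100,0,0,-0.04,0],
    [100,0,0,-0.03,0],
    [100,0,0,0,0],
    [100,0,0,0,0]
  ]
}}

```text
clock: 39.45
position: [0.4826, -0.0168, 0.1318]
tool_rot: [-3.121, -0.141, -0.036]
force: [-0.3, 0.2, 0.6]
grip_width: 0.0853
```

>>> {"name": "drive_tool", "arguments": {
  "series": [
    [100,-0.004,-0.002,-0.02,0],
    [100,0,0,-0.025,0],
    [100,-0.002,0,-0.02,0],
    [100,0,0,0,0],
    [100,0,0,0,0]
  ]
}}

```text
clock: 39.95
position: [0.4831, -0.0178, 0.0718]
tool_rot: [-3.12, -0.151, -0.035]
force: [1.0, 0.3, -0.2]
grip_width: 0.0854
```

```bash
python3 shot.py ae2:wrist
```

```text
39.95 [ 0.4831 -0.0178  0.0718] [-3.12  -0.151 -0.035] [ 1.   0.3 -0.2] 0.0854
```

View pics/ae2.png

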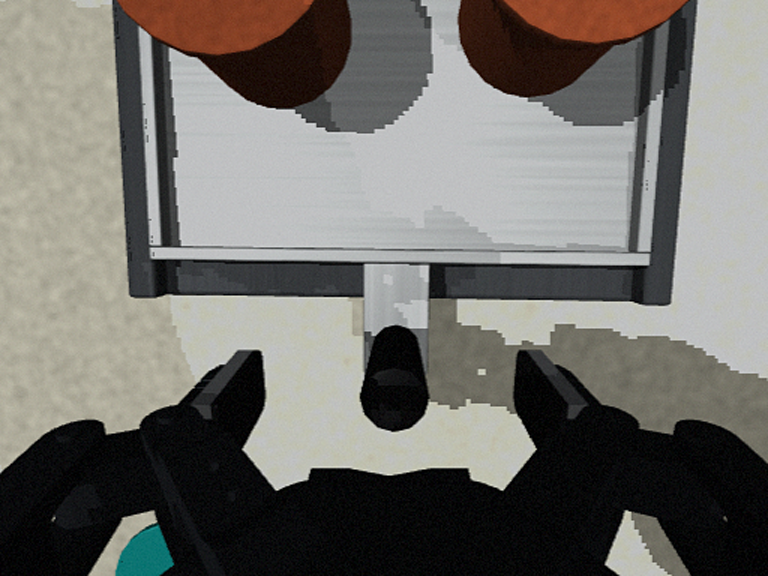

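>>> {"name": "drive_tool", "arguments": {
  "series": [
    [100,-0.005,-0.001,-0.009,0],
    [0,0,0,0,0],
    [0,0,0,0,0],
    [0,0,0,0,0],
    [0,0,0,0,0],
    [0,0,0,0,0],
    [0,0,0,0,0]
  ],
  "newtons": 80
}}

```text
clock: 40.7
position: [0.48, -0.0194, 0.0659]
tool_rot: [-3.12, -0.157, -0.036]
force: [1.5, 2.9, -5.5]
grip_width: 0.02
```

>>> {"name": "drive_tool", "arguments": {
  "series": [
    [0,-0.003,0.0001,0,0],
    [0,-0.003,0.0001,0,0],
    [0,-0.002,0.0001,0,0],
    [0,0,0,0,0],
    [0,0,0,0,0],
    [0,0,0,0,0]
  ]
}}

```text
clock: 41.3
position: [0.4713, -0.019, 0.0659]
tool_rot: [-3.12, -0.157, -0.035]
force: [0.0, 0.7, -2.4]
grip_width: 0.0203
```

>>> {"name": "drive_tool", "arguments": {
  "series": [
    [0,0.003,-0.0001,0,0],
    [0,0.006,-0.0003,0,0],
    [0,0.009,-0.0004,0,0],
    [0,0.01,-0.0005,0,0],
    [0,0.01,-0.0005,0,0],
    [0,0.01,-0.0005,0,0],
    [0,0.01,-0.0005,0,0],
    [0,0.01,-0.0005,0,0],
    [0,0.01,-0.0005,0,0],
    [0,0.009,-0.0004,0,0],
    [0,0.006,-0.0003,0,0],
    [0,0.003,-0.0001,0,0]
  ]
}}

```text
clock: 42.5
position: [0.5763, -0.0235, 0.0659]
tool_rot: [-3.12, -0.157, -0.035]
force: [-2.2, 1.5, 5.5]
grip_width: 0.0204
```

```bash
python3 shot.py af1:scene af2:wrist
```

```text
42.5 [ 0.5763 -0.0235  0.0659] [-3.12  -0.157 -0.035] [-2.2  1.5  5.5] 0.0204
```

View pics/af1.png

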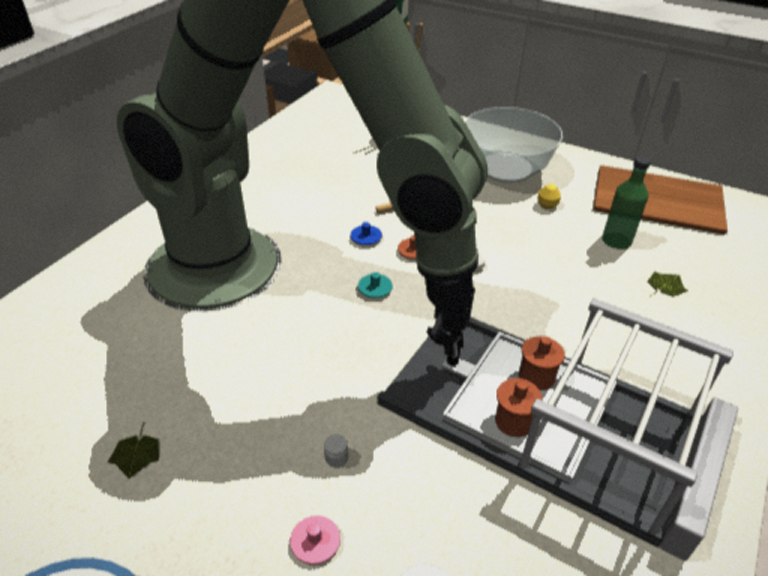

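View pics/af2.png

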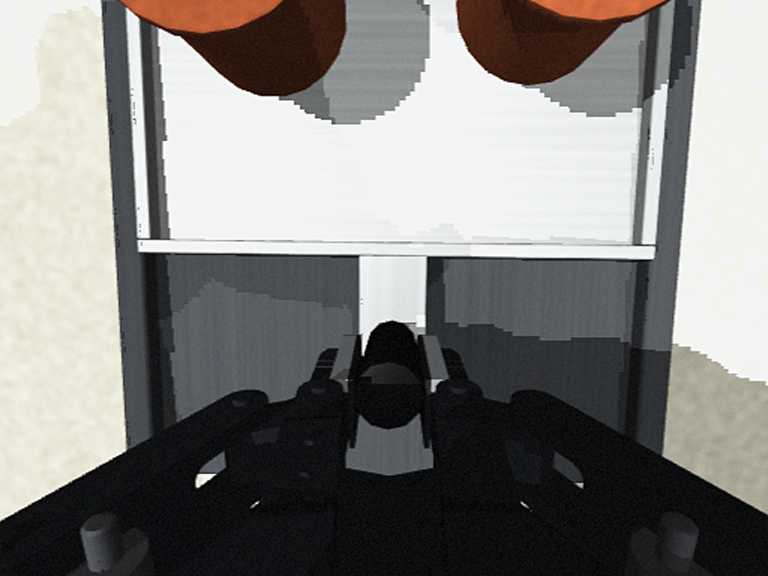

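>>> {"name": "drive_tool", "arguments": {
  "series": [
    [0,0.003,-0.0001,0,0],
    [0,0.006,-0.0003,0,0],
    [0,0.009,-0.0004,0,0],
    [0,0.01,-0.0005,0,0],
    [0,0.01,-0.0005,0,0],
    [0,0.01,-0.0005,0,0],
    [0,0.01,-0.0005,0,0],
    [0,0.01,-0.0005,0,0],
    [0,0.01,-0.0005,0,0],
    [0,0.009,-0.0004,0,0],
    [0,0.006,-0.0003,0,0],
    [0,0.003,-0.0001,0,0]
  ]
}}

```text
clock: 43.8
position: [0.6804, -0.0281, 0.0659]
tool_rot: [-3.119, -0.157, -0.034]
force: [-3.1, 1.9, 4.3]
grip_width: 0.0204
```

>>> {"name": "drive_tool", "arguments": {
  "series": [
    [0,0.003,-0.0001,0,0],
    [0,0.003,-0.0001,0,0],
    [0,0.003,-0.0001,0,0],
    [0,0,0,0,0]
  ]
}}

```text
clock: 44.2
position: [0.6892, -0.0285, 0.0659]
tool_rot: [-3.12, -0.155, -0.034]
force: [-3.0, 3.2, 5.7]
grip_width: 0.0201
```

>>> {"name": "drive_tool", "arguments": {
  "series": [
    [0,0.003,-0.0001,0,0],
    [0,0.003,-0.0001,0,0],
    [0,0,0,0,0]
  ]
}}

```text
clock: 44.5
position: [0.6887, -0.0284, 0.0659]
tool_rot: [-3.121, -0.141, -0.034]
force: [2.9, 2.4, -2.8]
grip_width: 0.0202
```

>>> {"name": "drive_tool", "arguments": {
  "series": [
    [0,0,0,0,0],
    [0,0,0,0,0],
    [100,0,0,0,0],
    [100,0,0,0,0],
    [100,0,0,0,0],
    [100,0,0,0,0],
    [100,0,0,0.02,0],
    [100,0,0,0.04,0],
    [100,-0.02,0,0.045,0],
    [100,-0.04,0,0.04,0],
    [100,-0.04,0,0,0],
    [100,0,0,0,0]
  ]
}}

```text
clock: 45.7
position: [0.5888, -0.0293, 0.2088]
tool_rot: [-3.121, -0.139, -0.036]
force: [0.6, -0.4, -0.6]
grip_width: 0.0855
```

```bash
python3 shot.py ag1:scene ag2:wrist; python3 - <<'E'
from h import *
im=cv2.imread("pics/ag1.png"); cv2.imwrite("pics/ag1z.png",cv2.resize(im[280:560,380:768],None,fx=2,fy=2,interpolation=cv2.INTER_CUBIC))
E
```

```text
45.7 [ 0.5888 -0.0293  0.2088] [-3.121 -0.139 -0.036] [ 0.6 -0.4 -0.6] 0.0855
```

View pics/ag1z.png

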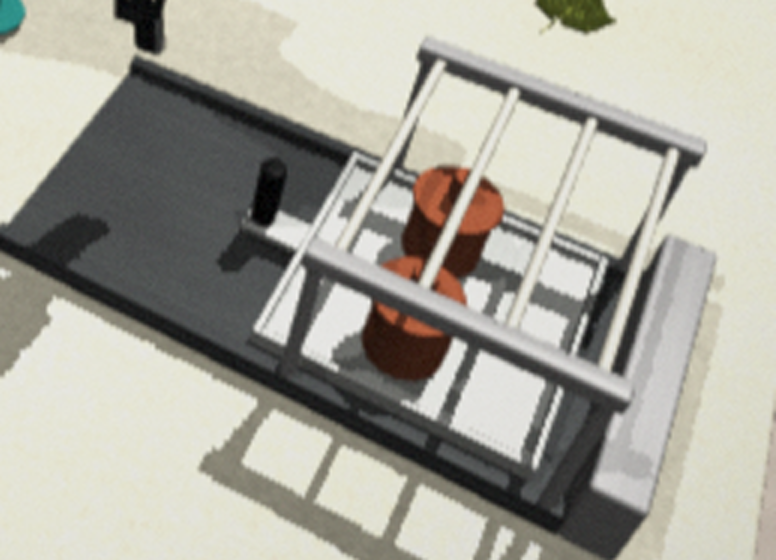

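View pics/ag2.png

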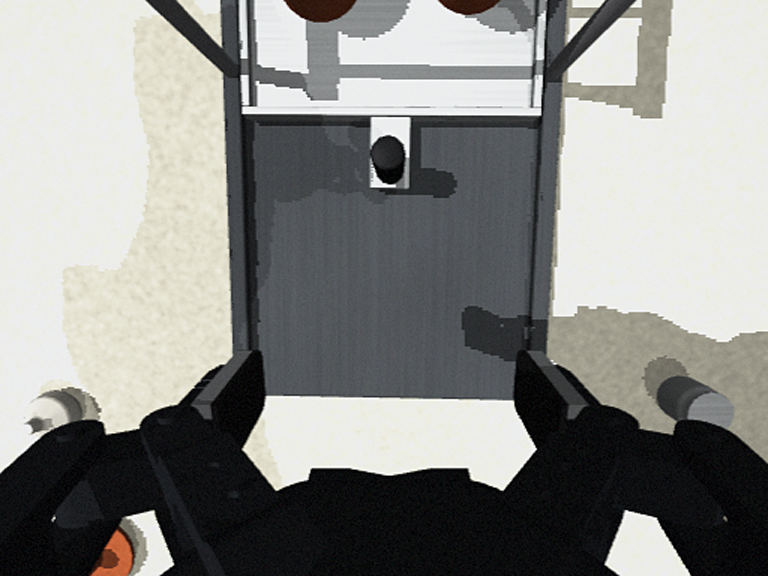

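```bash
python3 - <<'E'
from h import *
print(ray("wrist",(388/1.5,151/1.5),.1),ray("scene",((273/2+380)/1.5,(168/2+280)/1.5),.1))
E
```

```text
[ 0.68866276 -0.02877582  0.1       ] [ 0.68661504 -0.03247065  0.1       ]
```

```bash
python3 - <<'E'
from h import *
print(bot.observe()["qd"].round(3)); bot.job_done()
E
```

```text
[-0.004  0.042  0.    -0.034  0.001 -0.     0.001]
the job is handed in; nothing more can be done
```

I drew the tray out to its front stop, stood both crocks on it, set a terracotta lid on each, and pushed the tray home. I then moved the arm clear and handed the job in. Only two crocks were in this run, so the third terracotta lid stayed on the table. The job took about 46 s of robot time.

**Last checks that agreed**
- The final scene picture shows both crocks upright under the rods, with both lids level on their rims. The spice tin is standing in the last views.
- At the back the arm stalled at x = 0.689 m. The images then put the tray's post at 0.687–0.689 m, which matches the front stop at about 0.467 m plus the 0.22 m of travel.

**Things that went wrong or disagreed**
- On the first pull the grip slipped off the post at the stop and pushed the tray back about 10 mm. I gripped again, pulled until it stalled at the stop, and held it there.
- The tray crept about 10 mm back in during loading, still inside the 20 mm allowed. I drew it out another 9 mm or so before pushing it home.
- The tool built up a forward tilt of about 0.14 rad that the moves could not correct. No bad effect on the crocks or lids showed in the pictures.
- One scene-camera fit of the left crock was 3–6 mm off because the other lid hid part of it. I went by the wrist camera, and that lid seated without trouble.

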